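Lift a wet lacquered panel with the spatula into the drying cabinet and close its sash

ROBOT

A 6-joint arm with a two-finger parallel gripper is mounted at the origin on the work surface. World frame = base frame: x ahead of the robot, y to its left, z up, the work surface at z = 0. Lengths are in m, angles in degrees, forces in N, time in s.
With the tool pointing down it reaches from about 0.3 to 0.75 m from the base axis. Payload 8.5 kg.
Tool frame: the origin (TCP) lies on the centre line of the jaws, within the pads' length; the fingertips stand env.tcp_to_tips ahead of it and the grasp point (between the pads) lies 8 mm behind it (env.tcp_to_tips is the distance from the TCP to the fingertips, in m); z points along the fingers, y is the direction in which the jaws open and shut (so a half turn about z gives the same grasp; the last joint's range is limited). The gripper opens to 85 mm and grips with 20 to 120 N. Pads are 22 mm wide; open, the fingers measure 114 mm over their backs; the gripper's body (76 mm by 85 mm) begins 54 mm behind the grasp point. The pads swing forward as they close: fully open they stand 13 mm farther back than shut.
Start: joints at [56.992, 21.807, 74.336, -0, 83.858, -12.336], TCP at [0.194, 0.515, 0.204] pointing down, gripper open.
Joint ranges: [-178.18, 178.18], [-50.72, 133.34], [12.68, 142.11], [-81.47, 261.47], [9.98, 163.14], [-165.26, 165.26]. Speed limits (degrees/s): [136.94, 136.94, 180, 180, 180, 180].

INTERFACE

Orientations are given as a 3x3 rotation matrix whose columns are the frame's x, y, z axes.
In Python, from rig import env gives the robot as it stands. The module is installed in compiled form; this text tells all that it offers.
- The arm moves only by the tool carry_out, never from a script. Its argument "rows" is a list of rows, each an object of numbers: "tx", "ty", "tz": the shift along the tool's x, y, z in cm; "yaw": the turn about the tool's z in rad. In form: [{"tx": .., "ty": .., "tz": .., "yaw": ..}, ...]. A call has 1 to 12 rows; each row shifts and turns the pose as measured when the row begins, along the tool's axes as they then stand; what a row does not reach is not made up. A row lasts 1/10 s, in which the tool goes at most 50 mm and 8.59 degrees, less where a joint would pass 70% of its speed; a pose out of reach is approached as far as the arm can. A call is refused whole if a number of a shift passes 5 or a number of a turn 0.15, either way. A call with a gripper value outside its range is refused whole. "jaw" is the closure, from -1 (fully open) to 1 (shut), set as the call begins (left out, the last holds). The fingers move at their own pace and stop on an object; "squeeze" is the grip in N (left out, the last holds). Time passes only in rows, so rows that do not move let the fingers close. It gives the time, the measured TCP pose, the force and the opening at its end, in the units of the state.
- env.observe(): the state, without advancing time (a new reading comes with each control period).
- env.get_image(name): name is "scene" or "top" or "wrist"; returns the picture (480x640x3 uint8, red, green, blue); there is no depth.
- env.camera_params(name): a dict with "vertical_fov" (degrees; the focal length in pixels is half the picture's height over the tangent of half this angle, whatever the lens; pixels are square), "cx", "cy" (the principal point, pixels), "k1" (the pictures are not rectified: a ray, as slopes to the right and down, at radius r is drawn at 1 + k1 r^2 times it, then the intrinsics apply), "view" (4x4, takes a point from world to camera coordinates). Camera axes: x right, y up, looking along -z (the intrinsics and any distortion apply to the point x, -y, -z); pixel columns grow to the right and rows downward; lengths in m; the calibration is good to about 2 mm. A picture is of the moment at which its call begins: read the wrist's pose just before it. camera_params takes no time and is no camera call; for the wrist camera it gives the pose at the moment of the call.
- env.close_job(): hands the job in, once; it reports no verdict.
The state is a dict: "time_s": time; "q": joint angles; "qvel": joint speeds; "joint_efforts": joint torques, N m; "position": TCP position; "tool_rot": TCP orientation; "ft_force": force on the tool from outside, world axes, zero at the start; "wrist_torque": the same for the moment, N m; "grip_width": finger opening in m.
Only numpy, scipy, OpenCV 4.12 (cv2) and the standard library are available. Lean on these libraries where they do the work, as an engineer would, in place of code of your own. Each camera call takes 0.05 s, during which the arm holds its last target. There are 200 camera calls.

TASK

The square plywood panel lying against the steel straightedge has fresh lacquer on it, so keep fingers off it: slide the spatula's blade under its front edge (the straightedge stops it running away), lift it, and set it down, without dropping it, lacquered face up, squarely and centrally on the two wooden rails inside the drying cabinet. Draw the spatula out and lay it flat on the table, and lower the cabinet's sash all the way down. Leave the mug, the tape roll and the lacquer jar where they stand.

Things in the scene. Friction and masses are not known exactly. Their poses are not given: they have to be found in the camera images.
- panel: Square plywood panel 100 x 100 x 10 mm, about 80 g, lacquered on top, flat on the table, back (+x) edge at most 4 mm from the straightedge, x axis within 0.03 rad of the straightedge's. Origin: centre of the underside; z up; x, y along its sides. All lower edges have a bevel 12 mm wide, 4 mm high: a 2 mm blade edge on the table enters below it and wedges it up once the straightedge stops it.
- spatula: Spatula, 255 mm long, 130 g: polished steel blade (friction 0.3), dark wooden handle; starts level on the table. Origin: underside of the blade on its centre line; x forward to the front edge, z up. Blade 56 wide, 2 thick, x -55 to +35 mm. Thin neck rises from x -52 to -88. Handle 18 wide (y), z 20 to 44, x -220 to -90. A foot under the handle at x -218 to -206 reaches down to z = 0.
- spatula_grip (a point): Point inside the spatula's handle where to grip it across its 18 mm width: 150 mm behind the spatula's origin, 32 mm above the blade's underside. Axes as the spatula's.
- spatula_tip (a point): Middle of the blade's front edge, 35 mm ahead of the spatula's origin and 1 mm above the blade's underside.
- straightedge: Steel straightedge bar fixed to the table, 180 mm long (along its y), 36 mm wide, 12 mm high, with a black grip strip up to z = 18 mm starting 16 mm behind its front face. Origin: on the table at the middle of its front face, which faces its -x, towards the panel.
- cabinet: Small drying cabinet fixed on the table: aluminium frame, clear sides, wire top 150 mm high; its mouth, 150 mm wide, faces its -x. Origin: on the table below the middle of the rack; x points inward, z up. The sash runs in the plane x = -70 mm between two posts 280 mm high, 26 mm deep. Floor plate 12 mm high, x -58 to +82 mm; sides at y = +-80 mm; back strip, z up to 42 mm, at x = 82 mm.
- rack (a point): Middle of the drying rack at the height of the rail tops, 50 mm above the table; axes as the cabinet's. Two wooden rails along x, -50 to +50 mm, 8 mm wide, at y = -40 and +40 mm. The 72 mm between them is free down to 12 mm above the table: a blade can be lowered there, below the panel resting on the rails, and drawn out to -x.
- sash (a joint): Height (m) by which the cabinet's clear sash is raised: 0 fully down, 0.132 fully up; starts 0.10 to 0.132. Slides vertically, 0.3 kg, and stays where it is left by friction (about 3 N pushes it down, 9 N lifts it). Raised by q, its lower edge is q + 4 mm above the table.
- sash_handle (a point): Middle of the grip on top of the sash: an upright wooden lug 14 mm thick (along the cabinet's x), 60 mm wide (y), from 21 mm below to 13 mm above this point. 167 mm above the table when the sash is down; axes as the cabinet's.
- tape_roll: Brown tape roll (ring), 70 mm diameter, 24 mm high, lying flat in front of the cabinet, towards the robot. Leave alone. Origin: centre of its underside.
- mug: White mug, 80 mm diameter, 95 mm tall, left of the robot, nearer than the cabinet. Leave alone. Origin: centre of its foot.
- lacquer_jar: Jar, 66 mm diameter, 75 mm tall, steel lid, standing right of the straightedge. Leave alone. Origin: centre of its foot.
Not all that is in view belongs to the job. Several things look just like the panel: the one meant starts farthest to the robot's left.

How it is judged:
By the outcome, as a careful person would: the job done as asked, in the order asked, and still so for the second after the job is handed in, with the robot touching nothing.
It also fails if it takes over 72 s, if anything falls off the work surface, if the arm or the gripper's body presses on something with over 40 N, if the wrist force passes 120 N, or if a joint passes its speed limit or range.

## Working session

There is one attempt and no reset: what is moved stays moved. The work goes in short steps, Python scripts to look and compute and a tool call to move; the robot and the scene stay as the last step left them, time stands still between calls to the robot, and variables do not carry over. Pictures are saved under pics/ and viewed, about 8 in all and at most 12, crops included, and the job is handed in when it is done.

Besides the shell and the picture viewer there is one more tool, called after "Call:" by a JSON object that holds its "fn" and its "kwargs", one argument or row to a line. carry_out: Moves the arm, as the interface text tells. Its arguments: {"type":"object","properties":{"rows":{"type":"array","items":{"type":"object","properties":{"tx":{"type":"number"},"ty":{"type":"number"},"tz":{"type":"number"},"yaw":{"type":"number"}}}},"jaw":{"type":"number"},"squeeze":{"type":"number"}},"required":["rows"]}

```bash
mkdir -p pics
cat > h.py <<'E'
import numpy as np,cv2
from rig import env
def grab(n,f):
    p=env.camera_params(n); im=env.get_image(n); cv2.imwrite(f,im[:,:,::-1]); return im,p
def K(p):
    f=240/np.tan(np.radians(p['vertical_fov'])/2); return f
def ray(p,u,v):
    f=K(p); d=np.array([(u-p['cx'])/f,(v-p['cy'])/f]); s=d.copy()
    for _ in range(30): s=d/(1+p['k1']*(s@s))
    V=np.array(p['view']); R=V[:3,:3]; t=V[:3,3]
    return -R.T@t, R.T@np.array([s[0],-s[1],-1.])
def onz(p,u,v,z):
    o,d=ray(p,u,v); return o+d*(z-o[2])/d[2]
def proj(p,X):
    V=np.array(p['view']); c=V[:3,:3]@np.array(X)+V[:3,3]; s=np.array([c[0],-c[1]])/-c[2]
    s=s*(1+p['k1']*(s@s)); f=K(p); return s*f+[p['cx'],p['cy']]
E
python3 - <<'E'
from h import *
import pickle
s=env.observe(); print(s, env.tcp_to_tips)
d={}
for n in('scene','top','wrist'):
    im,p=grab(n,f'pics/{n}0.png'); d[n]=p
    print(n,p['vertical_fov'],p['k1'],-np.array(p['view'])[:3,:3].T@np.array(p['view'])[:3,3])
pickle.dump(d,open('cam.pkl','wb'))
E
```

```text
{'time_s': 0.0, 'q': array([ 5.69927090e+01,  2.18395719e+01,  7.43842972e+01,  1.07697266e-03,
        8.38584256e+01, -1.23354255e+01]), 'qvel': array([ 0.02029098,  0.04153462, -0.01117144, -0.01309608,  0.04580116,
       -0.14340837]), 'joint_efforts': array([ 5.39725806e-04, -4.48442674e+01, -2.31285793e+01, -5.75484910e-05,
        4.57747039e-03, -2.56284108e-05]), 'position': array([0.1939679 , 0.51430791, 0.20322779]), 'tool_rot': array([[-9.35616643e-01,  3.53016798e-01, -7.98098626e-04],
       [ 3.53017550e-01,  9.35615938e-01, -1.19431435e-03],
       [ 3.25100766e-04, -1.39916321e-03, -9.99998968e-01]]), 'ft_force': array([ 0.96674191,  0.50672815, -0.45386876]), 'wrist_torque': array([ 0.01878925, -0.00086201, -0.01980357]), 'grip_width': 0.08545247069790755} 0.011
scene 50.90606996293045 -0.046815399019346 [ 0.92947837 -0.51010678  0.82257853]
top 43.51176387576972 -0.09104812259511132 [ 0.20330041 -0.00705171  1.57348072]
wrist 69.41030491775112 0.02009324812276666 [0.12469718 0.54055481 0.37259006]
```

View pics/top0.png

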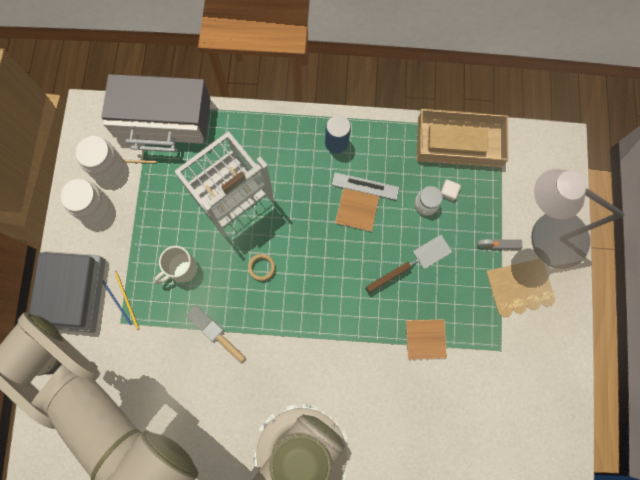

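View pics/scene0.png

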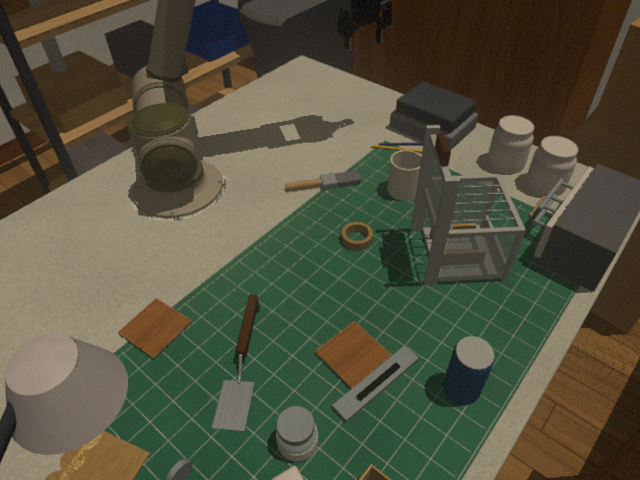

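The top view (up = +x, left = +y) shows three panel-like boards: (357,210), touching the straightedge; (426,339), loose; and (520,287), pale with a ragged edge. The one at (357,210) is farthest left and lies against the bar (333,180)-(398,192), so it fits. I'll confirm that in a crop.

The spatula has its handle end at (368,290) and its blade at (433,252). The cabinet is around (225,185) with its mouth towards the lower right, and the tape roll is at (261,267).

Run:
```python
from h import *
import pickle
p=pickle.load(open('cam.pkl','rb'))['top']
im=cv2.imread('pics/top0.png')
a=cv2.resize(im[165:305,325:465],(560,560),interpolation=cv2.INTER_CUBIC)
b=cv2.resize(im[125:265,170:300],None,fx=4,fy=4,interpolation=cv2.INTER_CUBIC)
a=cv2.resize(im[165:305,325:465],(430,430),interpolation=cv2.INTER_CUBIC)
b=cv2.resize(im[125:285,170:300],(349,430),interpolation=cv2.INTER_CUBIC)
cv2.imwrite('pics/c1.png',np.hstack([a,b]))
for n,u,v,z in [('handle end',368,290,.03),('handle front',412,264,.03),('blade',433,252,.002),('tip',450,250,.0),('panel',357,210,.01),('se L',333,180,.012),('se R',398,192,.012),('tape',261,267,.02),('mug',178,262,.09),('jar',429,196,.07),('fake',426,339,.01)]:
    print(n,onz(p,u,v,z).round(3))
```

```text
handle end [ 0.424 -0.146  0.03 ]
handle front [ 0.5   -0.258  0.03 ]
blade [ 0.542 -0.318  0.002]
tip [ 0.551 -0.364  0.   ]
panel [ 0.641 -0.107  0.01 ]
se L [ 0.721 -0.038  0.012]
se R [ 0.7   -0.216  0.012]
tape [0.466 0.136 0.02 ]
mug [0.451 0.339 0.09 ]
jar [ 0.676 -0.29   0.07 ]
fake [ 0.31  -0.305  0.01 ]
```

View pics/c1.png

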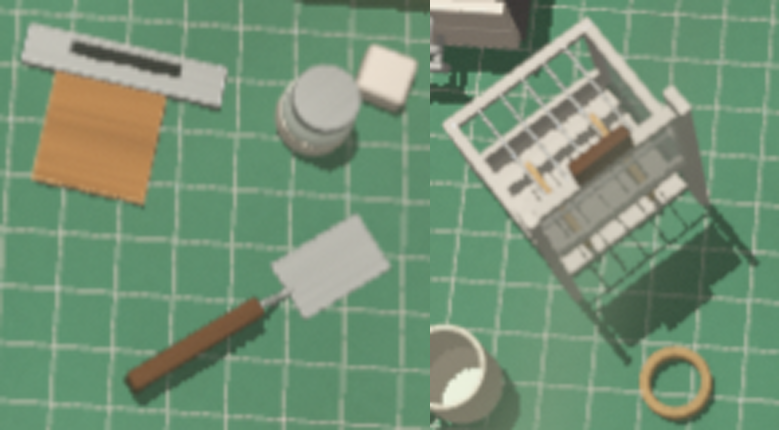

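The crop confirms the panel: plain brown, with its back edge at the bar's front face. The other square isn't near any bar. Spatula: handle rear end (133,383), handle front (258,306), blade front corners (358,216) and (388,265).

```bash
cat >> h.py <<'E'
def plan(x,y,z,yawdeg):
    """moves from the current pose to a TCP pose whose tool y axis is along yawdeg (mod 180)"""
    s=env.observe(); R=np.array(s['tool_rot']); P=np.array(s['position'])
    d=R.T@(np.array([x,y,z])-P)*100
    cur=np.degrees(np.arctan2(R[1,1],R[0,1])); dy=(yawdeg-cur+90)%180-90
    print('t',round(s['time_s'],2),'P',P.round(4),'yaw_y',round(cur,2),'q6',s['q'][5].round(1),'F',s['ft_force'].round(1),'w',round(s['grip_width'],4))
    print('shift cm',d.round(2),'turn about z rad',round(-np.radians(dy),3),'(alt',round(-np.radians(dy-np.sign(dy)*180),3),')')
E
python3 - <<'E'
from h import *
import pickle
p=pickle.load(open('cam.pkl','rb'))['top']
L=lambda x,y,z:onz(p,325+x/3.071,165+y/3.071,z)
he=L(133,383,.044);hf=L(258,306,.044);tip=(L(358,216,.002)+L(388,265,.002))/2;br=(L(274,268,.002)+L(306,317,.002))/2
print(he,hf,br,tip)
d=tip-he; a=np.degrees(np.arctan2(d[1],d[0])); print('yaw',a, np.hypot(*d[:2]), np.degrees(np.arctan2(*(hf-he)[1::-1])))
u=np.array([np.cos(np.radians(a)),np.sin(np.radians(a))]); g=tip[:2]-.185*u; g2=he[:2]+.07*u; print('grip',g,g2)
g=(g+g2)/2
c=[L(*q,.01) for q in((55,72),(165,96),(34,180),(143,204))]; print('panel',np.round(c,3),np.mean(c,0))
s=[L(*q,.012) for q in((27,25),(226,67),(22,62),(220,106))]; print('se',np.round(s,3))
plan(g[0],g[1],.15,a+90)
E
```

```text
[ 0.42269081 -0.14580107  0.044     ] [ 0.49536011 -0.247812    0.044     ] [ 0.51730502 -0.28181556  0.002     ] [ 0.56875696 -0.35327632  0.002     ]
yaw -54.85379431151684 0.2537347022025628 -54.53515082412665
grip [ 0.46225896 -0.20200446] [ 0.46298735 -0.20303907]
panel [[ 0.699 -0.066  0.01 ]
 [ 0.684 -0.164  0.01 ]
 [ 0.599 -0.054  0.01 ]
 [ 0.585 -0.15   0.01 ]] [ 0.64193967 -0.10833826  0.01      ]
se [[ 0.74  -0.039  0.012]
 [ 0.714 -0.217  0.012]
 [ 0.706 -0.036  0.012]
 [ 0.678 -0.213  0.012]]
t 0.15 P [0.194  0.5144 0.2034] yaw_y 69.33 q6 -12.3 F [ 0.5 -0.1  0.6] w 0.0849
shift cm [-50.44 -57.59   5.39] turn about z rad 0.597 (alt -2.545 )
```

Call:
{"fn": "carry_out", "kwargs": {
  "rows": [
    {"tx": -2.97, "ty": -3.39, "tz": 0.2},
    {"tx": -2.97, "ty": -3.39, "tz": 0.2},
    {"tx": -2.97, "ty": -3.39, "tz": 0.2},
    {"tx": -2.97, "ty": -3.39, "tz": 0.2},
    {"tx": -2.97, "ty": -3.39, "tz": 0.2},
    {"tx": -2.97, "ty": -3.39, "tz": 0.2},
    {"tx": -2.97, "ty": -3.39, "tz": 0.2},
    {"tx": -2.97, "ty": -3.39, "tz": 0.2},
    {"tx": -2.97, "ty": -3.39, "tz": 0.2},
    {"tx": -2.97, "ty": -3.39, "tz": 0.2},
    {"tx": -2.97, "ty": -3.39, "tz": 0.2},
    {"tx": -2.97, "ty": -3.39, "tz": 0.2}
  ],
  "jaw": -0.2
}}

```text
validation failed for argument at $.ro...
```

Call:
{"fn": "carry_out", "kwargs": {
  "rows": [
    {"tx": -2.97, "ty": -3.39},
    {"tx": -2.97, "ty": -3.39},
    {"tx": -2.97, "ty": -3.39},
    {"tx": -2.97, "ty": -3.39},
    {"yaw": 0.149},
    {"yaw": 0.149},
    {"yaw": 0.149},
    {"yaw": 0.149},
    {}
  ]
}}

```text
validation failed for argument at $.ro...
```

Run:
```python
from h import *
import pickle
plan(.4626,-.2025,.10,35.3)
im,p=grab('wrist','pics/w1.png'); pickle.dump(p,open('w1.pkl','wb'))
for z in(.044,): print([proj(p,[.4626+t*np.cos(np.radians(-54.7)),-.2025+t*np.sin(np.radians(-54.7)),z]).round(0) for t in(-.07,0,.06)])
```

```text
t 0.15 P [0.194  0.5144 0.2034] yaw_y 69.33 q6 -12.3 F [ 0.5 -0.1  0.6] w 0.0849
shift cm [-50.44 -57.58  10.39] turn about z rad 0.594 (alt -2.548 )
[array([-89., 553.]), array([-106.,  586.]), array([-120.,  612.])]
```

View pics/w1.png

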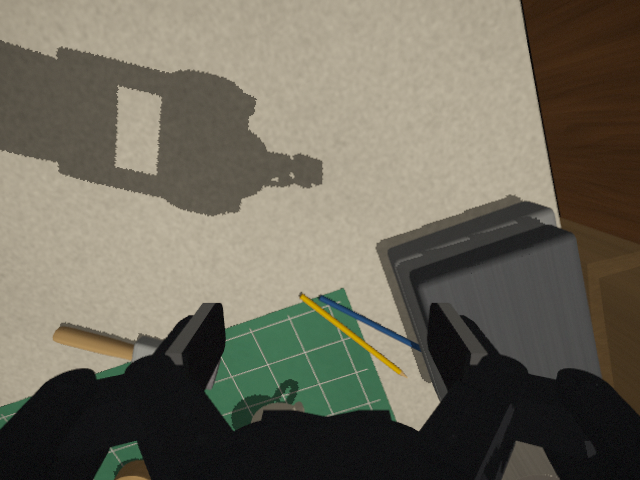

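The call was refused; rows probably need all four keys. The wrist picture only shows the table at the start pose: the decoy trowel at (100,345) and some books. Nothing in it matters for the job.

Call:
{"fn": "carry_out", "kwargs": {
  "rows": [
    {"tx": -2.97, "ty": -3.39, "tz": 0.2, "yaw": 0},
    {"tx": -2.97, "ty": -3.39, "tz": 0.2, "yaw": 0},
    {"tx": -2.97, "ty": -3.39, "tz": 0.2, "yaw": 0},
    {"tx": -2.97, "ty": -3.39, "tz": 0.2, "yaw": 0},
    {"tx": -2.97, "ty": -3.39, "tz": 0.2, "yaw": 0},
    {"tx": -2.97, "ty": -3.39, "tz": 0.2, "yaw": 0},
    {"tx": -2.97, "ty": -3.39, "tz": 0.2, "yaw": 0},
    {"tx": -2.97, "ty": -3.39, "tz": 0.2, "yaw": 0},
    {"tx": -2.97, "ty": -3.39, "tz": 0.2, "yaw": 0},
    {"tx": -2.97, "ty": -3.39, "tz": 0.2, "yaw": 0},
    {"tx": -2.97, "ty": -3.39, "tz": 0.2, "yaw": 0},
    {"tx": -2.97, "ty": -3.39, "tz": 0.2, "yaw": 0}
  ],
  "jaw": -0.2
}}

```text
time_s: 1.4
position: [0.3884, -0.0067, 0.1781]
tool_rot: [[-0.939, 0.344, 0.003], [0.344, 0.939, -0.0], [-0.003, 0.001, -1.0]]
ft_force: [1.0, 0.9, -0.0]
grip_width: 0.0513
```

Call:
{"fn": "carry_out", "kwargs": {
  "rows": [
    {"tx": -2.74, "ty": -3.17, "tz": 0, "yaw": 0},
    {"tx": -2.74, "ty": -3.17, "tz": 0, "yaw": 0},
    {"tx": -2.74, "ty": -3.17, "tz": 0, "yaw": 0},
    {"tx": -2.74, "ty": -3.17, "tz": 0, "yaw": 0},
    {"tx": -2.74, "ty": -3.17, "tz": 0, "yaw": 0},
    {"tx": 0, "ty": 0, "tz": 0, "yaw": 0.149},
    {"tx": 0, "ty": 0, "tz": 0, "yaw": 0.149},
    {"tx": 0, "ty": 0, "tz": 0, "yaw": 0.149},
    {"tx": 0, "ty": 0, "tz": 0, "yaw": 0.149},
    {"tx": 0, "ty": 0, "tz": 0, "yaw": 0}
  ]
}}

```text
time_s: 2.4
position: [0.4641, -0.2189, 0.1758]
tool_rot: [[-0.572, 0.82, 0.001], [0.82, 0.572, 0.001], [0.0, 0.001, -1.0]]
ft_force: [-0.1, 0.7, -0.4]
grip_width: 0.0515
```

Run:
```python
from h import *
import pickle
plan(.4626,-.2025,.024,35.3)
im,p=grab('wrist','pics/w2.png'); pickle.dump(p,open('w2.pkl','wb'))
for z in(.044,): print([proj(p,[.4626+t*np.cos(np.radians(-54.7)),-.2025+t*np.sin(np.radians(-54.7)),z]).round(0) for t in(-.07,0,.06)])
```

```text
t 2.4 P [ 0.4641 -0.2189  0.1758] yaw_y 34.9 q6 -73.4 F [-0.1  0.7 -0.4] w 0.0515
shift cm [ 1.42  0.8  15.18] turn about z rad -0.007 (alt 3.135 )
[array([335., 123.]), array([335., 208.]), array([335., 271.])]
```

View pics/w2.png

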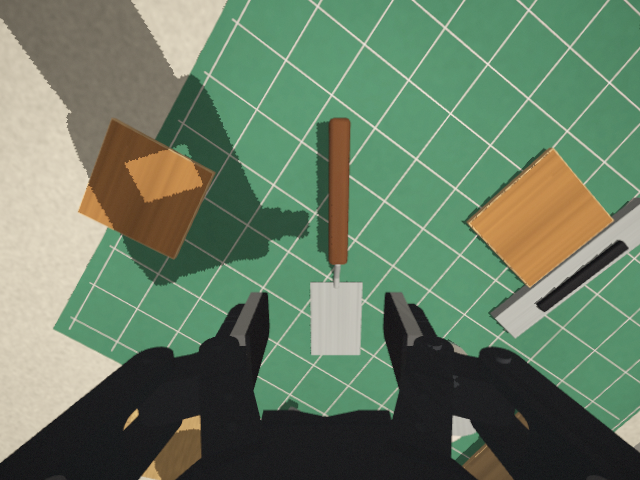

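The wrist view shows the spatula handle from (340,118) to (338,264), the blade front edge from (311,355) to (361,355), the panel corners at (553,150), (613,217), (530,286) and (469,222), and the bar's front face running from (490,313) to (635,196).

Run:
```python
from h import *
import pickle
p=pickle.load(open('w2.pkl','rb'))
he=onz(p,340,118,.044);hf=onz(p,338,264,.044);tip=(onz(p,311,355,.002)+onz(p,361,355,.002))/2;br=(onz(p,311,283,.002)+onz(p,362,283,.002))/2
d=tip-he; a=np.degrees(np.arctan2(d[1],d[0])); print(he,hf,br,tip,'yaw',a,np.hypot(*d[:2]),np.hypot(*(hf-he)[:2]))
u=d[:2]/np.hypot(*d[:2]); print('grip',tip[:2]-.185*u, he[:2]+.07*u)
c=[onz(p,*q,.01) for q in((553,150),(613,217),(530,286),(469,222))]; print('panel',np.round(c,3),np.mean(c,0))
for i in range(4):
    e=c[(i+1)%4]-c[i]; print(np.degrees(np.arctan2(e[1],e[0])).round(1),np.hypot(*e[:2]).round(4))
# crop of panel for refinement
im=cv2.imread('pics/w2.png'); cv2.imwrite('pics/c2.png',cv2.resize(im[140:350,450:640],None,fx=2.85,fy=2.85,interpolation=cv2.INTER_CUBIC))
g=(tip[:2]-.185*u+he[:2]+.07*u)/2
plan(g[0],g[1],.024,a+90)
```

```text
[ 0.42325774 -0.13948487  0.044     ] [ 0.49568953 -0.24402631  0.044     ] [ 0.51729487 -0.27461505  0.002     ] [ 0.56852802 -0.34781755  0.002     ] yaw -55.111953714612156 0.25398023251774854 0.12718205845023733
grip [ 0.46271269 -0.19606737] [ 0.46329597 -0.19690386]
panel [[ 0.602 -0.048  0.01 ]
 [ 0.696 -0.06   0.01 ]
 [ 0.683 -0.159  0.01 ]
 [ 0.585 -0.143  0.01 ]] [ 0.64144817 -0.10264306  0.01      ]
-7.5 0.0946
-97.7 0.0998
171.0 0.0992
79.7 0.0971
t 2.45 P [ 0.4641 -0.2188  0.1758] yaw_y 35.13 q6 -73.7 F [ 0.  -0.3 -0.4] w 0.051
shift cm [ 1.88  1.18 15.18] turn about z rad 0.004 (alt -3.137 )
```

View pics/c2.png

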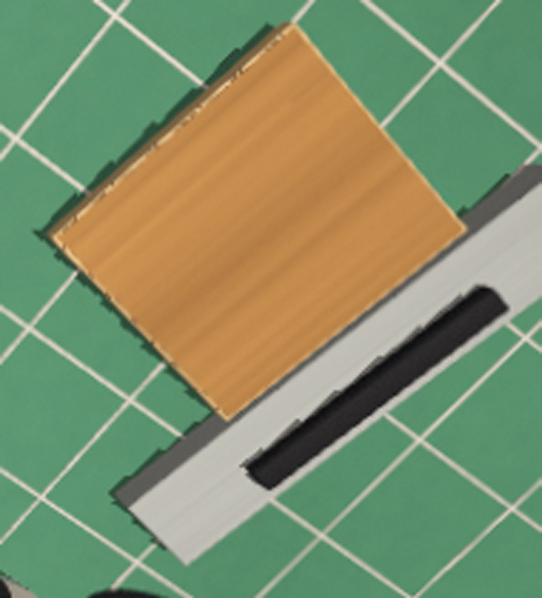

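Call:
{"fn": "carry_out", "kwargs": {
  "rows": [
    {"tx": 0.47, "ty": 0.3, "tz": 3, "yaw": 0},
    {"tx": 0.47, "ty": 0.3, "tz": 3, "yaw": 0},
    {"tx": 0.47, "ty": 0.3, "tz": 3, "yaw": 0},
    {"tx": 0.47, "ty": 0.28, "tz": 2, "yaw": 0},
    {"tx": 0, "ty": 0, "tz": 2, "yaw": 0},
    {"tx": 0, "ty": 0, "tz": 0, "yaw": 0}
  ]
}}

```text
time_s: 3.05
position: [0.4637, -0.1961, 0.0425]
tool_rot: [[-0.597, 0.802, 0.004], [0.802, 0.597, -0.001], [-0.003, 0.002, -1.0]]
ft_force: [-0.8, 0.8, 0.7]
grip_width: 0.0515
```

Run:
```python
from h import *
plan(.4630,-.1965,.024,34.9)
```

```text
t 3.05 P [ 0.4637 -0.1961  0.0425] yaw_y 36.63 q6 -73.1 F [-0.8  0.8  0.7] w 0.0515
shift cm [ 0.02 -0.09  1.85] turn about z rad 0.03 (alt -3.111 )
```

Call:
{"fn": "carry_out", "kwargs": {
  "rows": [
    {"tx": 0, "ty": -0.05, "tz": 0.9, "yaw": 0.02},
    {"tx": 0, "ty": 0, "tz": 0.8, "yaw": 0.01},
    {"tx": 0, "ty": 0, "tz": 0.1, "yaw": 0},
    {"tx": 0, "ty": 0, "tz": 0, "yaw": 0}
  ]
}}

```text
time_s: 3.45
position: [0.4646, -0.1974, 0.0254]
tool_rot: [[-0.574, 0.819, 0.007], [0.819, 0.574, -0.004], [-0.007, 0.004, -1.0]]
ft_force: [0.2, -0.4, 0.2]
grip_width: 0.0511
```

Call:
{"fn": "carry_out", "kwargs": {
  "rows": [
    {"tx": 0, "ty": 0, "tz": 0, "yaw": 0},
    {"tx": 0, "ty": 0, "tz": 0, "yaw": 0},
    {"tx": 0, "ty": 0, "tz": 0, "yaw": 0},
    {"tx": 0, "ty": 0, "tz": 0, "yaw": 0},
    {"tx": 0, "ty": 0, "tz": 0, "yaw": 0},
    {"tx": 0, "ty": 0, "tz": 0, "yaw": 0}
  ],
  "jaw": 1,
  "squeeze": 110
}}

```text
time_s: 4.05
position: [0.4653, -0.1981, 0.0269]
tool_rot: [[-0.575, 0.818, 0.009], [0.818, 0.575, -0.006], [-0.01, 0.004, -1.0]]
ft_force: [0.1, -0.6, -0.3]
grip_width: -0.0
```

Run:
```python
from h import *
plan(.4630,-.1965,.024,34.9)
```

```text
t 4.05 P [ 0.4653 -0.1981  0.0269] yaw_y 35.07 q6 -71.6 F [ 0.1 -0.6 -0.3] w -0.0
shift cm [ 0.26 -0.1   0.29] turn about z rad 0.003 (alt -3.139 )
```

The jaws closed to zero width, so they missed the handle. I'll look from the wrist and the scene camera.

Run:
```python
from h import *
import pickle
im,p=grab('wrist','pics/w3.png'); pickle.dump(p,open('w3.pkl','wb'))
im2,p2=grab('scene','pics/s3.png'); pickle.dump(p2,open('s3.pkl','wb'))
c=cv2.resize(im2[260:460,170:370],(480,480),interpolation=cv2.INTER_CUBIC)
w=cv2.resize(im,None,fx=.5,fy=.5)
o=np.zeros((480,800,3),np.uint8); o[:,:480]=c; o[:240,480:]=w
cv2.imwrite('pics/c3.png',o[:,:,::-1])
P=env.observe()['position'];print(proj(p2,P),proj(p,P))
```

```text
[247.57844429 329.54365618] [325.67884997 282.75895556]
```

View pics/c3.png

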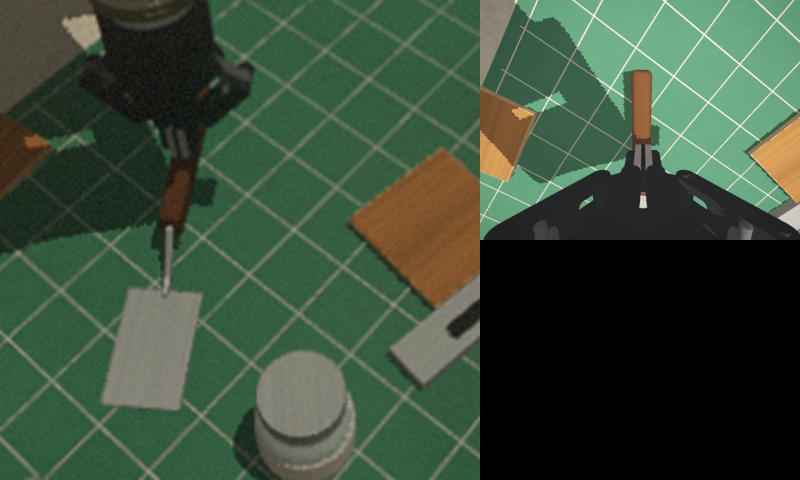

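The composite shows the shut pads in line with the handle in the wrist view (u about 645, half scale), but they seem to sit above it in the scene view (tips near (177,155)). One closer crop should settle whether they are on top or beside it.

Run:
```python
from h import *
import pickle
p=pickle.load(open('s3.pkl','rb')); P=env.observe()['position']; R=env.observe()['tool_rot']
w=cv2.imread('pics/w3.png'); s=cv2.imread('pics/s3.png')
t=P+R[:,2]*.011; print('tips exp',((proj(p,t)-[205,295])*8).round(0),'wrist-based handle top', [((proj(p,np.r_[.463+d*.572,-.1965-d*.82,.044])-[205,295])*8).round(0) for d in(-.07,0,.06)])
a=cv2.resize(s[295:370,205:255],(400,600),interpolation=cv2.INTER_CUBIC)
b=cv2.resize(w[240:440,260:390],(390,600),interpolation=cv2.INTER_CUBIC)
cv2.imwrite('pics/c4.png',cv2.convertScaleAbs(np.hstack([a,b]),alpha=1.6,beta=20))
```

```text
tips exp [347. 303.] wrist-based handle top [array([385., -13.]), array([329., 225.]), array([277., 449.])]
```

View pics/c4.png

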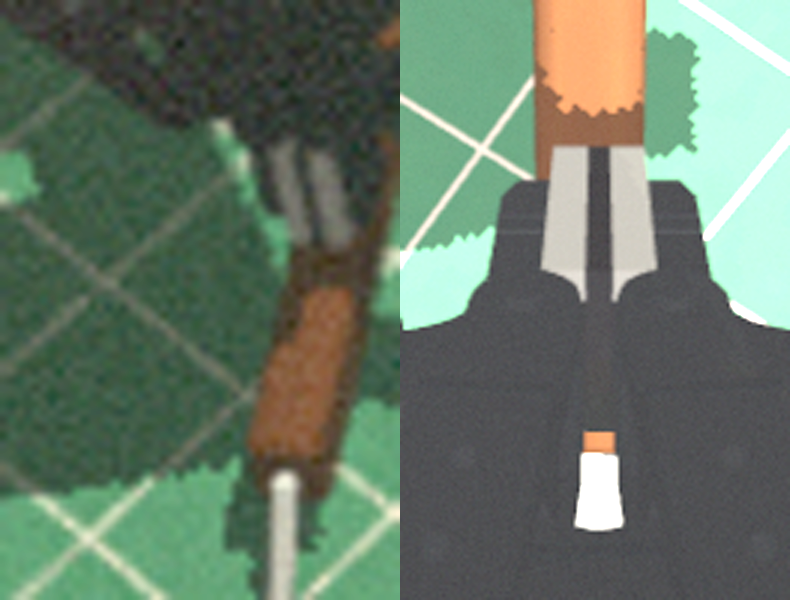

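Run:
```python
from h import *
import pickle
p2=pickle.load(open('w2.pkl','rb'));p3=pickle.load(open('w3.pkl','rb'))
c=[onz(p2,*q,.01) for q in((554.2,149.5),(613.5,220.7),(530,286.7),(468.2,223.2))]
print('panel',np.round(c,4),np.mean(c,0).round(4),[np.linalg.norm(c[i]-c[i-1]).round(4) for i in range(4)])
he=onz(p2,340,118,.044)
print('pred w3 rear',proj(p3,he),'obs 324,140; corner',proj(p3,c[3]),'obs 540,304')
s=env.observe();P,R=s['position'],s['tool_rot']
for z in(-.03,-.02,-.01,0,.011): print(z,proj(p3,P+R@[.011,0,z]).round(0))
print('camz',(-np.array(p3['view'])[:3,:3].T@np.array(p3['view'])[:3,3]), s['q'],P,s['ft_force'])
```

```text
panel [[ 0.6028 -0.0469  0.01  ]
 [ 0.6993 -0.0624  0.01  ]
 [ 0.6833 -0.1596  0.01  ]
 [ 0.585  -0.1448  0.01  ]] [ 0.6426 -0.1035  0.01  ] [np.float64(0.0995), np.float64(0.0977), np.float64(0.0985), np.float64(0.0994)]
pred w3 rear [323.86246242 141.88879929] obs 324,140; corner [541.6949169  309.81890318] obs 540,304
-0.03 [326. 287.]
-0.02 [326. 278.]
-0.01 [326. 270.]
0 [326. 263.]
0.011 [326. 256.]
camz [ 0.42121253 -0.13638021  0.1954279 ] [-3.65267090e+01  2.92255981e+01  9.61351697e+01  8.09468005e-02
  5.40283580e+01 -7.16453077e+01] [ 0.46529388 -0.19800887  0.02683073] [ 0.52389114 -0.35691466 -0.47318633]
```

Run:
```python
from h import *
import pickle
p=pickle.load(open('s3.pkl','rb')); s=env.observe();P,R=s['position'],s['tool_rot']
p3=pickle.load(open('w3.pkl','rb'))
for z in(.016,.03,.04,.045,.05,.06): print(z,proj(p,[P[0],P[1],z]).round(1),'obs (245,325.6); handle grip line there', proj(p3,[P[0],P[1],z]).round(0))
for d in (.05,.06): 
  X=[.463+d*.572,-.1965-d*.82,.044]; print('handle front scene',proj(p,X).round(1),'obs ~(242.5,351.5)','wrist',proj(p3,X).round(0),'obs row 391')
```

```text
0.016 [248.3 332.8] obs (245,325.6); handle grip line there [326. 275.]
0.03 [247.4 328.6] obs (245,325.6); handle grip line there [326. 285.]
0.04 [246.7 325.5] obs (245,325.6); handle grip line there [326. 294.]
0.045 [246.4 324. ] obs (245,325.6); handle grip line there [326. 298.]
0.05 [246.  322.4] obs (245,325.6); handle grip line there [326. 303.]
0.06 [245.3 319.3] obs (245,325.6); handle grip line there [326. 314.]
handle front scene [240.8 346.3] obs ~(242.5,351.5) wrist [324. 380.] obs row 391
handle front scene [239.6 351.1] obs ~(242.5,351.5) wrist [324. 396.] obs row 391
```

The shut tips are just above the handle top: tip height is about 0.042 while the reported TCP is 0.027. In effect the tips end about 26 mm higher than the stated tool length gives. I'll open, go lower while watching the force, and grip again.

Call:
{"fn": "carry_out", "kwargs": {
  "rows": [
    {"tx": 0, "ty": 0, "tz": 0, "yaw": 0},
    {"tx": 0, "ty": 0, "tz": 0, "yaw": 0},
    {"tx": 0, "ty": 0, "tz": 0, "yaw": 0},
    {"tx": 0.1, "ty": 0, "tz": 0.6, "yaw": 0},
    {"tx": 0.1, "ty": 0, "tz": 0.6, "yaw": 0},
    {"tx": 0, "ty": 0, "tz": 0, "yaw": 0}
  ],
  "jaw": -0.2
}}

```text
time_s: 4.75
position: [0.464, -0.1962, 0.0136]
tool_rot: [[-0.575, 0.818, 0.009], [0.818, 0.575, -0.005], [-0.009, 0.004, -1.0]]
ft_force: [0.6, 0.8, 0.3]
grip_width: 0.051
```

Call:
{"fn": "carry_out", "kwargs": {
  "rows": [
    {"tx": 0, "ty": 0, "tz": 0, "yaw": 0},
    {"tx": 0, "ty": 0, "tz": 0, "yaw": 0},
    {"tx": 0, "ty": 0, "tz": 0, "yaw": 0},
    {"tx": 0, "ty": 0, "tz": 0, "yaw": 0}
  ],
  "jaw": 1,
  "squeeze": 60
}}

```text
time_s: 5.15
position: [0.464, -0.1962, 0.0136]
tool_rot: [[-0.574, 0.818, 0.009], [0.818, 0.574, -0.005], [-0.009, 0.004, -1.0]]
ft_force: [-0.7, -0.1, -1.1]
grip_width: 0.0149
```

Contact on the handle reads 15 mm: the reading is 3 mm short, which fits the gap between the shut pads. So far it's a shallow grip, so I'll open and go 12 mm deeper.

Call:
{"fn": "carry_out", "kwargs": {
  "rows": [
    {"tx": 0, "ty": 0, "tz": 0, "yaw": 0},
    {"tx": 0, "ty": 0, "tz": 0, "yaw": 0},
    {"tx": 0, "ty": 0, "tz": 0.6, "yaw": 0},
    {"tx": 0, "ty": 0, "tz": 0.6, "yaw": 0},
    {"tx": 0, "ty": 0, "tz": 0, "yaw": 0}
  ],
  "jaw": -0.3
}}

```text
time_s: 5.65
position: [0.4642, -0.1963, 0.0006]
tool_rot: [[-0.575, 0.818, 0.009], [0.818, 0.575, -0.005], [-0.01, 0.004, -1.0]]
ft_force: [-0.8, -0.1, 1.2]
grip_width: 0.0557
```

Call:
{"fn": "carry_out", "kwargs": {
  "rows": [
    {"tx": 0, "ty": 0, "tz": 0, "yaw": 0},
    {"tx": 0, "ty": 0, "tz": 0, "yaw": 0},
    {"tx": 0, "ty": 0, "tz": 0, "yaw": 0},
    {"tx": 0, "ty": 0, "tz": 0, "yaw": 0},
    {"tx": 0, "ty": 0, "tz": 0, "yaw": 0}
  ],
  "jaw": 1,
  "squeeze": 110
}}

```text
time_s: 6.15
position: [0.4642, -0.1963, 0.0009]
tool_rot: [[-0.574, 0.819, 0.009], [0.819, 0.574, -0.005], [-0.009, 0.004, -1.0]]
ft_force: [0.3, 0.7, -1.6]
grip_width: 0.0155
```

Run:
```python
from h import *
import pickle
plan(.463,-.1965,.02,34.9)
im,p=grab('wrist','pics/w4.png'); pickle.dump(p,open('w4.pkl','wb'))
g=im[:,:,0].astype(int)-im[:,:,1]   # brown: R>G
for r in (60,80,90,100,110,115,120,125,130,150,180,200): 
    u=np.where((g[r,280:380]>25))[0]; print(r,(280+u[0],280+u[-1]) if len(u) else None,end=' ')
```

```text
t 6.15 P [ 0.4642 -0.1963  0.0009] yaw_y 35.06 q6 -71.6 F [ 0.3  0.7 -1.6] w 0.0155
shift cm [ 0.03 -0.1  -1.91] turn about z rad 0.003 (alt -3.139 )
60 None 80 None 90 None 100 None 110 None 115 None 120 None 125 None 130 None 150 (np.int64(308), np.int64(345)) 180 (np.int64(304), np.int64(350)) 200 (np.int64(304), np.int64(349))
```

Call:
{"fn": "carry_out", "kwargs": {
  "rows": [
    {"tx": 0, "ty": 0, "tz": -2, "yaw": 0},
    {"tx": 0, "ty": 0, "tz": -2, "yaw": 0},
    {"tx": 3.1, "ty": 0.25, "tz": 0, "yaw": 0},
    {"tx": 3.1, "ty": 0.25, "tz": 0, "yaw": 0},
    {"tx": 3.1, "ty": 0.25, "tz": 0, "yaw": 0},
    {"tx": 3.1, "ty": 0.25, "tz": 0, "yaw": 0},
    {"tx": 3, "ty": 0.2, "tz": 0, "yaw": 0},
    {"tx": 0, "ty": 0, "tz": 0, "yaw": 0}
  ]
}}

```text
time_s: 7.0
position: [0.3813, -0.0588, 0.04]
tool_rot: [[-0.573, 0.82, 0.007], [0.82, 0.573, -0.004], [-0.008, 0.004, -1.0]]
ft_force: [-0.2, -0.6, -0.7]
grip_width: 0.0156
```

Call:
{"fn": "carry_out", "kwargs": {
  "rows": [
    {"tx": 0, "ty": 0, "tz": 0, "yaw": -0.135},
    {"tx": 0, "ty": 0, "tz": 0, "yaw": -0.135},
    {"tx": 0, "ty": 0, "tz": 0, "yaw": -0.135},
    {"tx": 0, "ty": 0, "tz": 0, "yaw": -0.135},
    {"tx": 0, "ty": 0, "tz": 0, "yaw": -0.135},
    {"tx": 0, "ty": 0, "tz": 0, "yaw": -0.135},
    {"tx": 0, "ty": 0, "tz": 0, "yaw": 0}
  ]
}}

```text
time_s: 7.7
position: [0.384, -0.0613, 0.0405]
tool_rot: [[-0.993, 0.118, 0.01], [0.118, 0.993, -0.006], [-0.011, -0.005, -1.0]]
ft_force: [-0.2, -0.2, -0.1]
grip_width: 0.0152
```

Run:
```python
from h import *
plan(.3857,-.0637,.012,81.2)
print(env.observe()['tool_rot'].round(4))
```

```text
t 7.7 P [ 0.384  -0.0613  0.0405] yaw_y 83.21 q6 -109.8 F [-0.2 -0.2 -0.1] w 0.0152
shift cm [-0.17 -0.21  2.85] turn about z rad 0.035 (alt -3.106 )
[[-0.9929  0.1182  0.0104]
 [ 0.1181  0.993  -0.006 ]
 [-0.011  -0.0047 -0.9999]]
```

Call:
{"fn": "carry_out", "kwargs": {
  "rows": [
    {"tx": -0.1, "ty": -0.1, "tz": 1.2, "yaw": 0.02},
    {"tx": -0.1, "ty": -0.1, "tz": 1.2, "yaw": 0.015},
    {"tx": 0, "ty": 0, "tz": 0.7, "yaw": 0},
    {"tx": 0, "ty": 0, "tz": 0, "yaw": 0}
  ]
}}

```text
time_s: 8.1
position: [0.3877, -0.0654, 0.0088]
tool_rot: [[-0.986, 0.167, 0.013], [0.167, 0.986, -0.007], [-0.014, -0.005, -1.0]]
ft_force: [-0.1, -0.3, -1.1]
grip_width: 0.0154
```

Run:
```python
from h import *
import pickle
plan(.3857,-.0637,.002,81.2)
t,p=grab('top','pics/t5.png'); pickle.dump(p,open('t5.pkl','wb'))
s,ps=grab('scene','pics/s5.png'); pickle.dump(ps,open('s5.pkl','wb'))
a=cv2.resize(t[170:290,310:410],(500,600),interpolation=cv2.INTER_CUBIC)
b=cv2.resize(t[125:225,165:265],(300,300),interpolation=cv2.INTER_CUBIC)
c=cv2.resize(s[120:300,390:540],(250,300),interpolation=cv2.INTER_CUBIC)
o=np.zeros((600,800,3),np.uint8);o[:,:500]=a;o[:300,500:]=b;o[300:,500:750]=c
cv2.imwrite('pics/c5.png',o[:,:,::-1])
```

```text
t 8.1 P [ 0.3877 -0.0654  0.0088] yaw_y 80.36 q6 -107.2 F [-0.1 -0.3 -1.1] w 0.0154
shift cm [0.24 0.13 0.68] turn about z rad -0.015 (alt 3.127 )
```

View pics/c5.png

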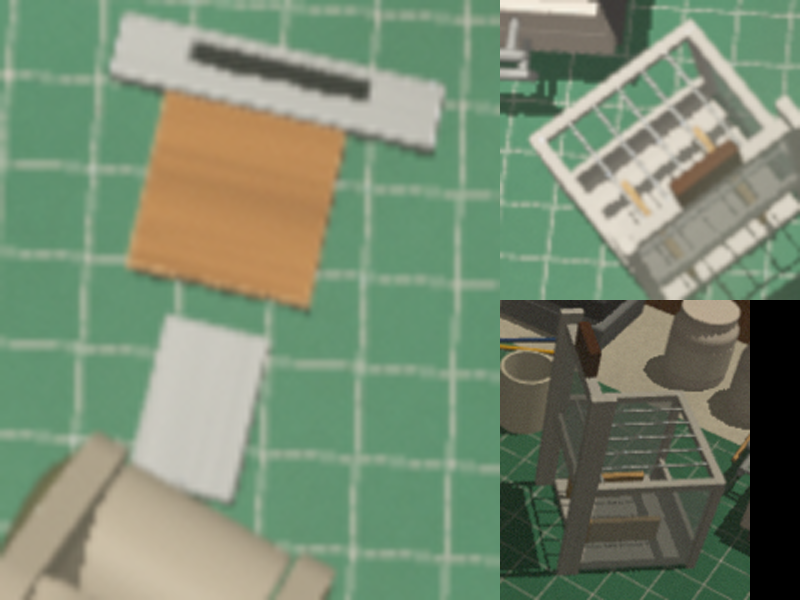

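In the crop (5x) the blade front edge is (170,316)-(270,338) and the panel front edge is (128,267)-(308,307). The blade points about 1° too far clockwise and is about 5 mm too far right, with a 21 mm gap. I'll turn it, shift it left 2.5 mm, and lower until it touches the table.

Call:
{"fn": "carry_out", "kwargs": {
  "rows": [
    {"tx": 0, "ty": 0.25, "tz": 0.2, "yaw": -0.016},
    {"tx": 0, "ty": 0, "tz": 0.2, "yaw": 0},
    {"tx": 0, "ty": 0, "tz": 0.2, "yaw": 0},
    {"tx": 0, "ty": 0, "tz": 0, "yaw": 0}
  ]
}}

```text
time_s: 8.6
position: [0.3892, -0.0629, 0.004]
tool_rot: [[-0.989, 0.15, 0.016], [0.15, 0.989, -0.009], [-0.017, -0.007, -1.0]]
ft_force: [0.7, 0.2, -0.7]
grip_width: 0.0152
```

Call:
{"fn": "carry_out", "kwargs": {
  "rows": [
    {"tx": 0, "ty": 0, "tz": 0.15, "yaw": 0},
    {"tx": 0, "ty": 0, "tz": 0, "yaw": 0}
  ]
}}

```text
time_s: 8.8
position: [0.3892, -0.063, 0.0025]
tool_rot: [[-0.989, 0.15, 0.016], [0.15, 0.989, -0.009], [-0.017, -0.007, -1.0]]
ft_force: [-0.1, -0.2, -0.3]
grip_width: 0.0154
```

Run:
```python
from h import *
plan(.3857,-.0637,.002,81.3)
print(env.observe()['tool_rot'].round(4), env.observe()['wrist_torque'])
```

```text
t 8.8 P [ 0.3892 -0.063   0.0025] yaw_y 81.38 q6 -107.8 F [-0.1 -0.2 -0.3] w 0.0154
shift cm [ 0.33 -0.12  0.04] turn about z rad 0.001 (alt -3.14 )
[[-0.9886  0.15    0.0161]
 [ 0.1498  0.9887 -0.0091]
 [-0.0173 -0.0066 -0.9998]] [0.01900174 0.07754574 0.06346543]
```

The tool's tilt has drifted to 0.016 rad, which lifts the blade tip by about 1.5 mm. I'll touch down, let go so the spatula lies flat again, and grip it afresh.

Call:
{"fn": "carry_out", "kwargs": {
  "rows": [
    {"tx": 0, "ty": 0, "tz": 0.15, "yaw": 0},
    {"tx": 0, "ty": 0, "tz": 0, "yaw": 0}
  ]
}}

```text
time_s: 9.0
position: [0.3893, -0.063, 0.001]
tool_rot: [[-0.989, 0.15, 0.016], [0.15, 0.989, -0.009], [-0.018, -0.007, -1.0]]
ft_force: [0.7, -0.0, -0.7]
grip_width: 0.015
```

Call:
{"fn": "carry_out", "kwargs": {
  "rows": [
    {"tx": 0, "ty": 0, "tz": 0, "yaw": 0},
    {"tx": 0, "ty": 0, "tz": 0, "yaw": 0},
    {"tx": 0, "ty": 0, "tz": 0, "yaw": 0}
  ],
  "jaw": 0.3
}}

```text
time_s: 9.3
position: [0.3896, -0.0632, 0.0011]
tool_rot: [[-0.989, 0.15, 0.017], [0.15, 0.989, -0.01], [-0.018, -0.007, -1.0]]
ft_force: [-0.6, -0.1, 0.4]
grip_width: 0.0297
```

Call:
{"fn": "carry_out", "kwargs": {
  "rows": [
    {"tx": 0, "ty": 0, "tz": 0, "yaw": 0},
    {"tx": 0, "ty": 0, "tz": 0, "yaw": 0},
    {"tx": 0, "ty": 0, "tz": 0, "yaw": 0},
    {"tx": 0, "ty": 0, "tz": 0, "yaw": 0}
  ],
  "jaw": 1
}}

```text
time_s: 9.7
position: [0.3897, -0.0633, 0.0017]
tool_rot: [[-0.988, 0.151, 0.018], [0.15, 0.989, -0.01], [-0.019, -0.007, -1.0]]
ft_force: [1.0, -0.0, -1.3]
grip_width: 0.0155
```

Call:
{"fn": "carry_out", "kwargs": {
  "rows": [
    {"tx": -0.8, "ty": 0, "tz": 0.1, "yaw": 0},
    {"tx": -0.8, "ty": 0, "tz": 0.03, "yaw": 0},
    {"tx": -0.8, "ty": 0, "tz": 0.03, "yaw": 0},
    {"tx": -0.6, "ty": 0, "tz": 0.03, "yaw": 0}
  ]
}}

```text
time_s: 10.1
position: [0.4134, -0.0653, 0.0016]
tool_rot: [[-0.989, 0.149, 0.004], [0.149, 0.989, -0.006], [-0.005, -0.005, -1.0]]
ft_force: [-8.9, 0.4, 13.0]
grip_width: 0.0152
```

Call:
{"fn": "carry_out", "kwargs": {
  "rows": [
    {"tx": -0.6, "ty": 0, "tz": 0.03, "yaw": 0},
    {"tx": -0.6, "ty": 0, "tz": 0.03, "yaw": 0},
    {"tx": -0.6, "ty": 0, "tz": 0.03, "yaw": 0}
  ]
}}

```text
time_s: 10.4
position: [0.4293, -0.0671, 0.0016]
tool_rot: [[-0.989, 0.148, -0.002], [0.148, 0.989, -0.004], [0.001, -0.004, -1.0]]
ft_force: [-6.9, 1.2, 12.4]
grip_width: 0.0148
```

Run:
```python
from h import *
import pickle
plan(.4937,-.0785,.0017,81.3)
t,p=grab('top','pics/t6.png'); a=cv2.resize(t[165:275,310:410],(500,550),interpolation=cv2.INTER_CUBIC)
cv2.imwrite('pics/c6.png',a[:,:,::-1])
# brown mask of panel in top image
def stat(im):
    i=im.astype(int); m=((i[:,:,0]-i[:,:,2])>50)&(i[:,:,0]>140); m[:,:325]=0;m[:,385:]=0;m[:175]=0;m[250:]=0
    q=cv2.minAreaRect(np.argwhere(m)[:,::-1].astype(np.float32)); return m.sum(),q
print(stat(t)); print(stat(cv2.imread('pics/t5.png')[:,:,::-1]))
```

```text
t 10.4 P [ 0.4293 -0.0671  0.0016] yaw_y 81.51 q6 -105.6 F [-6.9  1.2 12.4] w 0.0148
shift cm [-6.54 -0.18 -0.02] turn about z rad 0.004 (alt -3.138 )
(np.int64(1329), ((356.884765625, 208.66571044921875), (37.40163040161133, 35.67770767211914), 12.994616508483887))
(np.int64(1351), ((356.9361572265625, 209.28094482421875), (37.40964126586914, 36.39017868041992), 12.804265975952148))
```

Contact is 13 N down and 7–9 N back; the panel has moved under 2 mm while the blade went about 19 mm past its front edge. So the blade is going under, and I'll continue.

Call:
{"fn": "carry_out", "kwargs": {
  "rows": [
    {"tx": -0.7, "ty": 0, "tz": 0, "yaw": 0},
    {"tx": -0.7, "ty": 0, "tz": 0, "yaw": 0},
    {"tx": -0.7, "ty": 0, "tz": 0, "yaw": 0},
    {"tx": -0.7, "ty": 0, "tz": 0, "yaw": 0}
  ]
}}

```text
time_s: 10.85
position: [0.4595, -0.0716, 0.0016]
tool_rot: [[-0.989, 0.147, -0.001], [0.147, 0.989, -0.005], [0.001, -0.005, -1.0]]
ft_force: [-4.4, 0.8, 6.4]
grip_width: 0.0154
```

Run:
```python
from h import *
plan(.4937,-.0785,.0017,81.3)
t,p=grab('top','pics/t7.png')
i=t.astype(int); m=((i[:,:,0]-i[:,:,2])>50)&(i[:,:,0]>140); m[:,:325]=0;m[:,385:]=0;m[:175]=0;m[250:]=0
print(m.sum(),cv2.minAreaRect(np.argwhere(m)[:,::-1].astype(np.float32)))
```

```text
t 10.85 P [ 0.4595 -0.0716  0.0016] yaw_y 81.52 q6 -104.6 F [-4.4  0.8  6.4] w 0.0154
shift cm [-3.49 -0.18 -0.01] turn about z rad 0.004 (alt -3.138 )
1324 ((356.9388427734375, 208.55685424804688), (37.3835563659668, 35.66956329345703), 13.392498970031738)
```

Call:
{"fn": "carry_out", "kwargs": {
  "rows": [
    {"tx": -0.7, "ty": 0, "tz": 0, "yaw": 0},
    {"tx": -0.7, "ty": 0, "tz": 0, "yaw": 0},
    {"tx": -0.7, "ty": 0, "tz": 0, "yaw": 0},
    {"tx": -0.7, "ty": 0, "tz": 0, "yaw": 0}
  ]
}}

```text
time_s: 11.3
position: [0.4888, -0.0759, 0.0016]
tool_rot: [[-0.989, 0.147, -0.002], [0.147, 0.989, -0.004], [0.002, -0.005, -1.0]]
ft_force: [-3.0, 1.6, 3.7]
grip_width: 0.0152
```

Run:
```python
from h import *
import pickle
plan(.4937,-.0785,.0017,81.3)
t,p=grab('top','pics/t8.png'); pickle.dump(p,open('t8.pkl','wb'))
w,pw=grab('wrist','pics/w8.png')
i=t.astype(int); m=((i[:,:,0]-i[:,:,2])>50)&(i[:,:,0]>140); m[:,:325]=0;m[:,385:]=0;m[:175]=0;m[250:]=0
print(m.sum(),cv2.minAreaRect(np.argwhere(m)[:,::-1].astype(np.float32)))
a=cv2.resize(t[165:275,310:410],(500,550),interpolation=cv2.INTER_CUBIC)
s,ps=grab('scene','pics/s8.png')
b=cv2.resize(s[270:430,230:430],(300,240),interpolation=cv2.INTER_CUBIC)
o=np.zeros((550,800,3),np.uint8);o[:,:500]=a;o[:240,500:]=b;o[260:485,500:]=cv2.resize(w,(300,225));cv2.imwrite('pics/c8.png',o[:,:,::-1])
```

```text
t 11.3 P [ 0.4888 -0.0759  0.0016] yaw_y 81.53 q6 -103.7 F [-3.   1.6  3.7] w 0.0152
shift cm [-0.52 -0.19 -0.01] turn about z rad 0.004 (alt -3.138 )
1190 ((357.05615234375, 208.58985900878906), (37.40163040161133, 35.90256881713867), 12.994616508483887)
```

View pics/c8.png

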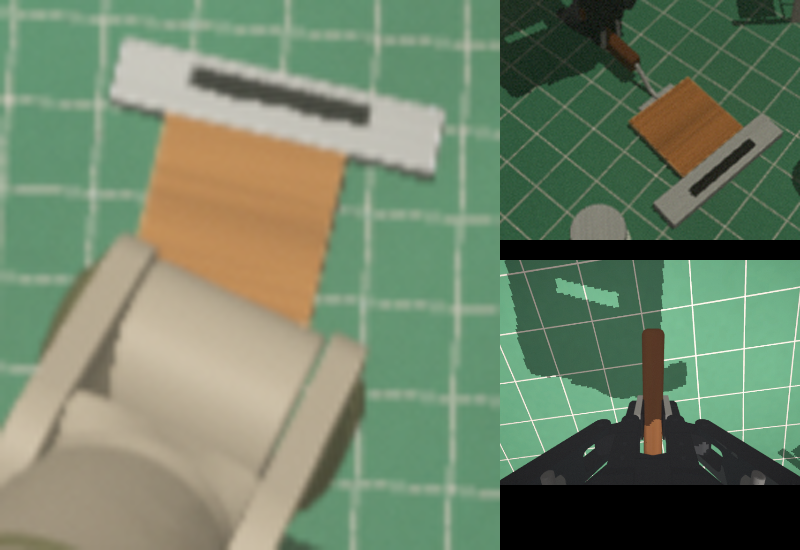

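The blade is under the panel, with roughly 8 mm of it still showing in front (scene crop (655,97)). The panel is square against the bar. I'll slide on 4 mm, and work out the cabinet pose from the pictures I already have.

Call:
{"fn": "carry_out", "kwargs": {
  "rows": [
    {"tx": -0.4, "ty": 0, "tz": 0, "yaw": 0},
    {"tx": 0, "ty": 0, "tz": 0, "yaw": 0}
  ]
}}

```text
time_s: 11.65
position: [0.4936, -0.0767, 0.0017]
tool_rot: [[-0.989, 0.147, 0.0], [0.147, 0.989, -0.005], [-0.001, -0.005, -1.0]]
ft_force: [1.9, -0.7, 2.2]
grip_width: 0.0149
```

Run:
```python
from h import *
import pickle
plan(.4937,-.0785,.0017,81.3)
p=pickle.load(open('t5.pkl','rb'));ps=pickle.load(open('s5.pkl','rb'))
T=lambda x,y,z:onz(p,165+(x-500)/3,125+y/3,z)[:2]
S=lambda x,y,z:onz(ps,390+(x-500)/1.667,120+(y-300)/1.667,z)[:2]
ang=lambda d:np.degrees(np.arctan2(d[1],d[0])).round(1)
r1=[T(627,182,.05),T(648,213,.05),T(675,248,.05)];r2=[T(698,128,.05),T(715,150,.05),T(748,192,.05)]
print('rail1',np.round(r1,3),'rail2',np.round(r2,3),ang(r1[0]-r1[2]),ang(r2[0]-r2[2]))
bl,br=T(532,140,.15),T(690,22,.15); print('back top',bl,br,'x yaw',ang(bl-br)-90,np.linalg.norm(bl-br))
sl,sr=S(682,398,.15),S(722,484,.15); print('scene back top',sl,sr,ang(sl-sr)-90,np.linalg.norm(sl-sr))
print('scene bottoms',S(568,572,0),S(690,567,0),ang(S(690,567,0)-S(568,572,0)))
# top->robot offset from the blade in t5
f=(onz(p,344,233.2,.009)+onz(p,364,237.6,.009))/2; a=np.radians(-9.64); print('blade tip top',f[:2],'robot',np.array([.3877,-.0654])+.185*np.array([np.cos(a),np.sin(a)]))
s=cv2.imread('pics/s5.png'); cv2.imwrite('pics/cab.png',s[110:310,390:540])
```

```text
t 11.65 P [ 0.4936 -0.0767  0.0017] yaw_y 81.53 q6 -103.6 F [ 1.9 -0.7  2.2] w 0.0149
shift cm [-0.03 -0.17  0.  ] turn about z rad 0.004 (alt -3.138 )
rail1 [[0.668 0.295]
 [0.641 0.273]
 [0.611 0.246]] rail2 [[0.723 0.237]
 [0.704 0.22 ]
 [0.667 0.187]] 40.5 41.8
back top [0.66894291 0.3588539 ] [0.78269342 0.23783205] x yaw 43.19999999999999 0.1660887319336525
scene back top [0.67586923 0.35239256] [0.78105878 0.23921959] 42.900000000000006 0.15450877554509382
scene bottoms [0.66379352 0.13610046] [0.77981211 0.24049212] 42.0
blade tip top [ 0.57082901 -0.10332629] robot [ 0.57008768 -0.09637956]
```

Call:
{"fn": "carry_out", "kwargs": {
  "rows": [
    {"tx": 0.05, "ty": 0, "tz": -0.2, "yaw": 0},
    {"tx": 0, "ty": 0, "tz": -0.5, "yaw": 0},
    {"tx": 0, "ty": 0, "tz": -0.8, "yaw": 0},
    {"tx": 0, "ty": 0, "tz": -0.8, "yaw": 0},
    {"tx": 0, "ty": 0, "tz": -0.5, "yaw": 0},
    {"tx": 0, "ty": 0, "tz": 0, "yaw": 0}
  ]
}}

```text
time_s: 12.25
position: [0.4906, -0.0757, 0.0309]
tool_rot: [[-0.989, 0.147, -0.006], [0.147, 0.989, -0.003], [0.006, -0.004, -1.0]]
ft_force: [-0.7, -0.8, -2.5]
grip_width: 0.0152
```

Run:
```python
from h import *
import pickle
plan(.437,.038,.066,132.5)
print(env.observe()['tool_rot'].round(4))
p=pickle.load(open('t5.pkl','rb'));ps=pickle.load(open('s5.pkl','rb'))
o1,d1=ray(p,165+(705-500)/3,125+170/3);o2,d2=ray(ps,390+90/1.667,120+50/1.667)
A=np.stack([d1,-d2],1);k=np.linalg.lstsq(A,o2-o1,rcond=None)[0];print('lug',o1+d1*k[0],o2+d2*k[1])
t,_=grab('top','pics/t9.png'); s,_=grab('scene','pics/s9.png')
i=t.astype(int); m=((i[:,:,0]-i[:,:,2])>50)&(i[:,:,0]>140); m[:,:325]=0;m[:,385:]=0;m[:175]=0;m[250:]=0
print(m.sum(),cv2.minAreaRect(np.argwhere(m)[:,::-1].astype(np.float32)))
```

```text
t 12.25 P [ 0.4906 -0.0757  0.0309] yaw_y 81.54 q6 -103.6 F [-0.7 -0.8 -2.5] w 0.0152
shift cm [ 6.99 10.44 -3.5 ] turn about z rad -0.889 (alt 2.252 )
[[-0.9891  0.1472 -0.0061]
 [ 0.1472  0.9891 -0.0028]
 [ 0.0056 -0.0037 -1.    ]]
lug [0.61063659 0.19116126 0.28362701] [0.61225486 0.19243326 0.28433353]
1067 ((357.6458740234375, 205.50491333007812), (38.020530700683594, 31.836467742919922), 13.240518569946289)
```

The panel is lifted: Fz is -2.5 N, and in the top view it rose with the blade. The lug triangulates to (0.611, 0.192, 0.284), which gives a cabinet centre of about (0.661, 0.243) in the robot frame and a yaw of about 42.5°. I'll carry it smoothly to the staging point.

Call:
{"fn": "carry_out", "kwargs": {
  "rows": [
    {"tx": 0.15, "ty": 0.23, "tz": -0.08, "yaw": 0},
    {"tx": 0.37, "ty": 0.55, "tz": -0.18, "yaw": 0},
    {"tx": 0.61, "ty": 0.91, "tz": -0.3, "yaw": 0},
    {"tx": 0.73, "ty": 1.09, "tz": -0.36, "yaw": 0},
    {"tx": 0.73, "ty": 1.09, "tz": -0.36, "yaw": 0},
    {"tx": 0.79, "ty": 1.18, "tz": -0.39, "yaw": 0},
    {"tx": 0.79, "ty": 1.18, "tz": -0.39, "yaw": 0},
    {"tx": 0.79, "ty": 1.18, "tz": -0.39, "yaw": 0},
    {"tx": 0.73, "ty": 1.09, "tz": -0.36, "yaw": 0},
    {"tx": 0.61, "ty": 0.91, "tz": -0.3, "yaw": 0},
    {"tx": 0.43, "ty": 0.64, "tz": -0.2, "yaw": 0},
    {"tx": 0.24, "ty": 0.36, "tz": -0.1, "yaw": 0}
  ]
}}

```text
time_s: 13.55
position: [0.4307, 0.049, 0.0673]
tool_rot: [[-0.989, 0.146, -0.008], [0.146, 0.989, -0.001], [0.008, -0.003, -1.0]]
ft_force: [-0.2, 0.6, -3.5]
grip_width: 0.0153
```

Call:
{"fn": "carry_out", "kwargs": {
  "rows": [
    {"tx": 0, "ty": 0, "tz": 0, "yaw": -0.02},
    {"tx": 0, "ty": 0, "tz": 0, "yaw": -0.05},
    {"tx": 0, "ty": 0, "tz": 0, "yaw": -0.07},
    {"tx": 0, "ty": 0, "tz": 0, "yaw": -0.07},
    {"tx": 0, "ty": 0, "tz": 0, "yaw": -0.07},
    {"tx": 0, "ty": 0, "tz": 0, "yaw": -0.07},
    {"tx": 0, "ty": 0, "tz": 0, "yaw": -0.07},
    {"tx": 0, "ty": 0, "tz": 0, "yaw": -0.07},
    {"tx": 0, "ty": 0, "tz": 0, "yaw": -0.07},
    {"tx": 0, "ty": 0, "tz": 0, "yaw": -0.06}
  ]
}}

```text
time_s: 14.55
position: [0.433, 0.0459, 0.0662]
tool_rot: [[-0.876, -0.483, -0.008], [-0.483, 0.876, -0.003], [0.009, 0.001, -1.0]]
ft_force: [0.0, -0.4, -1.8]
grip_width: 0.0151
```

Call:
{"fn": "carry_out", "kwargs": {
  "rows": [
    {"tx": 0, "ty": 0, "tz": 0, "yaw": -0.06},
    {"tx": 0, "ty": 0, "tz": 0, "yaw": -0.06},
    {"tx": 0, "ty": 0, "tz": 0, "yaw": -0.05},
    {"tx": 0, "ty": 0, "tz": 0, "yaw": -0.05},
    {"tx": 0, "ty": 0, "tz": 0, "yaw": -0.03},
    {"tx": 0, "ty": 0, "tz": 0, "yaw": -0.01},
    {"tx": 0, "ty": 0, "tz": 0, "yaw": 0}
  ]
}}

```text
time_s: 15.25
position: [0.435, 0.0426, 0.0652]
tool_rot: [[-0.712, -0.702, -0.008], [-0.702, 0.712, -0.005], [0.009, 0.002, -1.0]]
ft_force: [-0.6, -0.3, -2.0]
grip_width: 0.015
```

Run:
```python
from h import *
import pickle
plan(.437,.038,.066,132.5)
print(env.observe()['tool_rot'].round(4))
t,p=grab('top','pics/t10.png');pickle.dump(p,open('t10.pkl','wb'))
i=t.astype(int); m=((i[:,:,0]-i[:,:,2])>50)&(i[:,:,0]>130); m[:,:270]=0;m[:,345:]=0;m[:190]=0;m[300:]=0
m=cv2.morphologyEx(m.astype(np.uint8),cv2.MORPH_OPEN,np.ones((5,5)))
n,l,st,c=cv2.connectedComponentsWithStats(m);print(st,c)
k=1+st[1:,4].argmax();ct=np.argwhere(l==k)[:,::-1].astype(np.float32);r=cv2.minAreaRect(ct);b=cv2.boxPoints(r);print(r,b.round(1))
for q in b: print(onz(p,*q,.075).round(4))
```

```text
t 15.25 P [0.435  0.0426 0.0652] yaw_y 134.59 q6 -144.1 F [-0.6 -0.3 -2. ] w 0.015
shift cm [ 0.18 -0.46 -0.08] turn about z rad 0.036 (alt -3.105 )
[[-0.7121 -0.702  -0.008 ]
 [-0.702   0.7121 -0.0049]
 [ 0.0091  0.0021 -1.    ]]
[[     0      0    640    480 307122]
 [   270    219      9     10     78]] [[319.51163056 239.50397887]
 [273.70512821 223.83333333]]
((274.0, 223.5), (9.0, 8.0), 90.0) [[270. 219.]
 [278. 219.]
 [278. 228.]
 [270. 228.]]
[0.583  0.1188 0.075 ]
[0.5844 0.0982 0.075 ]
[0.5607 0.0962 0.075 ]
[0.5592 0.1167 0.075 ]
```

```bash
cat >> h.py <<'E'
def panel(t,p,z,u0,u1,v0,v1):
    i=t.astype(int); m=((i[:,:,0]-i[:,:,2])>50)&(i[:,:,0]>130); k=np.zeros_like(m);k[v0:v1,u0:u1]=1;m&=k
    m=cv2.morphologyEx(m.astype(np.uint8),cv2.MORPH_OPEN,np.ones((3,3)))
    n,l,st,c=cv2.connectedComponentsWithStats(m);k=1+st[1:,4].argmax();ct=np.argwhere(l==k)[:,::-1].astype(np.float32);r=cv2.minAreaRect(ct);b=cv2.boxPoints(r)
    print(st[k],np.round(r[0],1),np.round(r[1],1),round(r[2],1)); c=np.array([onz(p,*q,z) for q in b]); print(c.round(4),'centre',c.mean(0).round(4)); return c
E
python3 - <<'E'
from h import *
import pickle
t=cv2.imread('pics/t10.png')[:,:,::-1];p=pickle.load(open('t10.pkl','rb'))
c=panel(t,p,.077,215,310,180,255)
s=env.observe();R=s['tool_rot'];u=-R[:2,0]
print('exp centre robot frame',s['position'][:2]+.154*u)
for i in range(4): e=c[i]-c[i-1];print(np.degrees(np.arctan2(e[1],e[0])).round(1),np.linalg.norm(e).round(4))
E
```

```text
[242 218  42  37 526] [263.2 236.2] [23.  39.6] 52.4
[[0.5241 0.1892 0.077 ]
 [0.5933 0.1147 0.077 ]
 [0.5478 0.0747 0.077 ]
 [0.4795 0.149  0.077 ]] centre [0.5362 0.1319 0.077 ]
exp centre robot frame [0.54471949 0.15063445]
42.0 0.0601
-47.1 0.1017
-138.7 0.0606
132.6 0.1009
```

Call:
{"fn": "carry_out", "kwargs": {
  "rows": [
    {"tx": -0.2, "ty": -0.03, "tz": 0, "yaw": 0},
    {"tx": -0.5, "ty": -0.06, "tz": 0, "yaw": 0},
    {"tx": -0.9, "ty": -0.06, "tz": -0.01, "yaw": 0},
    {"tx": -1.1, "ty": -0.06, "tz": -0.01, "yaw": 0},
    {"tx": -1.1, "ty": -0.06, "tz": -0.01, "yaw": 0},
    {"tx": -1.1, "ty": -0.06, "tz": -0.01, "yaw": 0},
    {"tx": -1.1, "ty": -0.06, "tz": -0.01, "yaw": 0},
    {"tx": -1.1, "ty": -0.06, "tz": -0.01, "yaw": 0},
    {"tx": -1.1, "ty": -0.06, "tz": -0.01, "yaw": 0},
    {"tx": -0.9, "ty": -0.06, "tz": -0.01, "yaw": 0},
    {"tx": -0.5, "ty": -0.06, "tz": 0, "yaw": 0},
    {"tx": -0.2, "ty": -0.03, "tz": 0, "yaw": 0}
  ]
}}

```text
time_s: 16.5
position: [0.5169, 0.1133, 0.0646]
tool_rot: [[-0.712, -0.702, -0.008], [-0.702, 0.712, -0.005], [0.009, 0.002, -1.0]]
ft_force: [-1.2, -0.9, -2.1]
grip_width: 0.0151
```

Call:
{"fn": "carry_out", "kwargs": {
  "rows": [
    {"tx": -0.2, "ty": 0, "tz": 0, "yaw": 0},
    {"tx": -0.5, "ty": 0, "tz": 0, "yaw": 0},
    {"tx": -0.8, "ty": 0, "tz": 0, "yaw": 0},
    {"tx": -0.8, "ty": 0, "tz": 0, "yaw": 0},
    {"tx": -0.5, "ty": 0, "tz": 0, "yaw": 0},
    {"tx": -0.2, "ty": 0, "tz": 0, "yaw": 0},
    {"tx": 0, "ty": 0, "tz": 0, "yaw": 0}
  ]
}}

```text
time_s: 17.2
position: [0.5399, 0.1358, 0.0642]
tool_rot: [[-0.713, -0.701, -0.008], [-0.701, 0.713, -0.005], [0.009, 0.002, -1.0]]
ft_force: [-0.6, 0.6, -2.5]
grip_width: 0.0149
```

Run:
```python
from h import *
import pickle
s=env.observe();P=s['position'];u=np.array([.737,.676]);n=np.array([-.676,.737])
print('u,n',P[:2]@u,P[:2]@n,'F',s['ft_force'].round(1)); plan(.5475,.139,.066,134.6)
t,p=grab('top','pics/t11.png');pickle.dump(p,open('t11.pkl','wb'))
sc,ps=grab('scene','pics/s11.png');pickle.dump(ps,open('s11.pkl','wb'))
a=cv2.resize(t[130:230,165:285],(480,400),interpolation=cv2.INTER_CUBIC)
b=cv2.resize(sc[130:300,400:530],(320,418),interpolation=cv2.INTER_CUBIC)
o=np.zeros((600,800,3),np.uint8);o[:400,:480]=a;o[:418,480:]=b
cv2.imwrite('pics/c11.png',o[:,:,::-1])
```

```text
u,n 0.4897044798925395 -0.2648425058630927 F [-0.6  0.6 -2.5]
t 17.2 P [0.5399 0.1358 0.0642] yaw_y 134.53 q6 -132.3 F [-0.6  0.6 -2.5] w 0.0149
shift cm [-0.76 -0.31 -0.19] turn about z rad -0.001 (alt 3.14 )
```

View pics/c11.png

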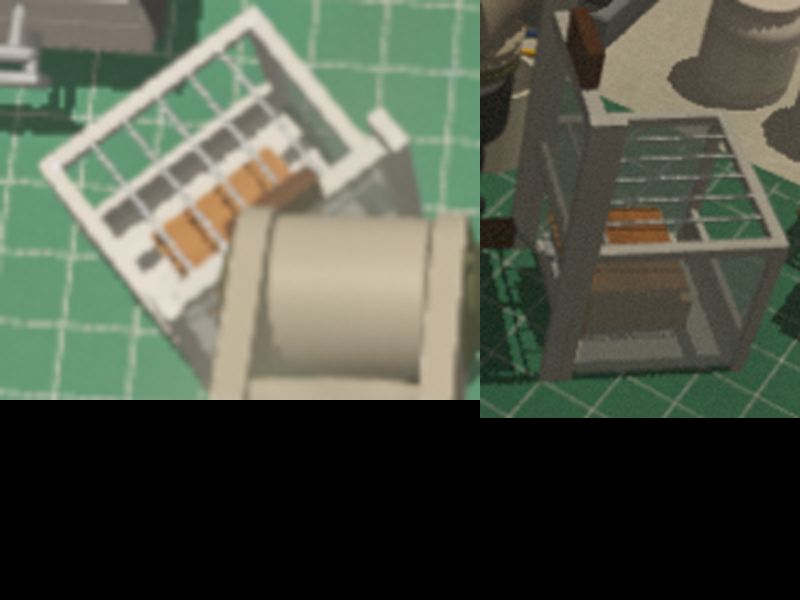

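Run:
```python
from h import *
import pickle
p=pickle.load(open('t11.pkl','rb'));ps=pickle.load(open('s11.pkl','rb'))
u=np.array([.737,.676]);n=np.array([-.676,.737])
T=lambda x,y,z:onz(p,165+x/4,130+y/4,z)[:2]
S=lambda x,y,z:onz(ps,400+(x-480)/2.46,130+y/2.46,z)[:2]
def sh(k,X): print(k,X.round(4),'u',(X@u).round(4),'n',(X@n).round(4))
l,r=T(155,243,.077),T(272,150,.077); sh('panel far L',l);sh('far R',r); d=l-r;print('yaw',np.degrees(np.arctan2(d[1],d[0]))-90,np.linalg.norm(d)); sh('mid',(l+r)/2)
for k,(a,b) in {'L side':((155,243),(180,278)),'R side':((272,150),(290,172))}.items():
    e=T(*a,.077)-T(*b,.077);print(k,np.degrees(np.arctan2(e[1],e[0])))
bl,br=T(42,165,.15),T(253,8,.15);sh('back top L',bl);sh('R',br);d=bl-br;print(np.degrees(np.arctan2(d[1],d[0]))-90)
sh('scene panel back R',S(690,290,.07)); sh('scene cab back R top',S(786,243,.15));
```

```text
panel far L [0.6458 0.2975] u 0.6771 n -0.2173
far R [0.7147 0.2278] u 0.6807 n -0.3153
yaw 44.62038252753305 0.0980365509694292
mid [0.6802 0.2626] u 0.6789 n -0.2663
L side 40.13730718928483
R side 42.99381884409086
back top L [0.67   0.3594] u 0.7368 n -0.188
R [0.7836 0.2381] u 0.7385 n -0.3542
43.123345279420136
scene panel back R [0.7245 0.2313] u 0.6903 n -0.3193
scene cab back R top [0.781  0.2447] u 0.7411 n -0.3476
```

The top crop shows the panel's far edge from (155,243) to (272,150), parallel to the cabinet's back bar. Comparing the views, it should go about 16 mm further in and 5 mm to the right. After that I'll lower it onto the rails.

Call:
{"fn": "carry_out", "kwargs": {
  "rows": [
    {"tx": -0.1, "ty": -0.04, "tz": 0, "yaw": 0},
    {"tx": -0.3, "ty": -0.1, "tz": 0, "yaw": 0},
    {"tx": -0.4, "ty": -0.13, "tz": 0, "yaw": 0},
    {"tx": -0.4, "ty": -0.13, "tz": 0, "yaw": 0},
    {"tx": -0.3, "ty": -0.1, "tz": 0, "yaw": 0},
    {"tx": -0.1, "ty": -0.04, "tz": 0, "yaw": 0},
    {"tx": 0, "ty": 0, "tz": 0, "yaw": 0},
    {"tx": 0, "ty": 0, "tz": 0.2, "yaw": 0},
    {"tx": 0, "ty": 0, "tz": 0.4, "yaw": 0},
    {"tx": 0, "ty": 0, "tz": 0.3, "yaw": 0},
    {"tx": 0, "ty": 0, "tz": 0.1, "yaw": 0},
    {"tx": 0, "ty": 0, "tz": 0, "yaw": 0}
  ]
}}

```text
time_s: 18.5
position: [0.5558, 0.1431, 0.0531]
tool_rot: [[-0.713, -0.701, -0.009], [-0.701, 0.713, -0.005], [0.01, 0.003, -1.0]]
ft_force: [-0.5, 0.4, -1.0]
grip_width: 0.0154
```

Run:
```python
from h import *
import pickle
s=env.observe();P=s['position'];u=np.array([.737,.676]);n=np.array([-.676,.737])
print('u,n',P[:2]@u,P[:2]@n,'P',P.round(4),'F',s['ft_force'].round(1),s['tool_rot'].round(3).tolist())
t,p=grab('top','pics/t12.png');pickle.dump(p,open('t12.pkl','wb'))
# orange mask vs earlier pictures in the rack region
for f in('pics/t11.png','pics/t12.png'):
    i=cv2.imread(f)[:,:,::-1].astype(int)[150:215,185:250]; m=((i[:,:,0]-i[:,:,2])>55)&(i[:,:,0]>130)
    q=np.argwhere(m)[:,::-1]+[185,150]; X=np.array([onz(p,*k,.077 if '11' in f else .067)[:2] for k in q]); print(f,len(q),'u max',np.percentile(X@u,[98,100]).round(4),'n',np.percentile(X@n,[0,2,98,100]).round(4))
```

```text
u,n 0.5063535186530488 -0.2702008185522918 P [0.5558 0.1431 0.0531] F [-0.5  0.4 -1. ] [[-0.713, -0.701, -0.009], [-0.701, 0.713, -0.005], [0.01, 0.003, -1.0]]
pics/t11.png 323 u max [0.6849 0.6867] n [-0.3156 -0.3138 -0.2197 -0.2174]
pics/t12.png 393 u max [0.7013 0.703 ] n [-0.3205 -0.3186 -0.2294 -0.228 ]
```

The panel's centre n is now -0.274 (rack -0.273), and its far edge is at u about 0.698 (target 0.699). It's centred, so I'll lower onto the rails and free the blade.

Call:
{"fn": "carry_out", "kwargs": {
  "rows": [
    {"tx": 0, "ty": 0, "tz": 0.2, "yaw": 0},
    {"tx": 0, "ty": 0, "tz": 0.2, "yaw": 0},
    {"tx": 0, "ty": 0, "tz": 0.2, "yaw": 0},
    {"tx": 0, "ty": 0, "tz": 0.2, "yaw": 0},
    {"tx": 0, "ty": 0, "tz": 0.3, "yaw": 0},
    {"tx": 0, "ty": 0, "tz": 0.3, "yaw": 0},
    {"tx": 0, "ty": 0, "tz": 0.3, "yaw": 0},
    {"tx": 0, "ty": 0, "tz": 0.2, "yaw": 0},
    {"tx": 0, "ty": 0, "tz": 0, "yaw": 0}
  ]
}}

```text
time_s: 19.45
position: [0.5569, 0.1429, 0.0342]
tool_rot: [[-0.714, -0.7, -0.005], [-0.7, 0.714, -0.004], [0.006, 0.0, -1.0]]
ft_force: [0.1, 0.6, -2.5]
grip_width: 0.0151
```

```bash
cat > chk.py <<'E'
from h import *
import sys
s=env.observe();P=s['position'];u=np.array([.737,.676]);n=np.array([-.676,.737])
print('u,n',P[:2]@u,P[:2]@n,'P',P.round(4),'F',s['ft_force'].round(1),s['tool_rot'].round(3).tolist(),s['time_s'])
f=sys.argv[1]; t,p=grab('top',f)
i=t.astype(int)[150:215,185:250]; m=((i[:,:,0]-i[:,:,2])>55)&(i[:,:,0]>130)
q=np.argwhere(m)[:,::-1]+[185,150]; X=np.array([onz(p,*k,.06)[:2] for k in q]); print(len(q),'u',np.percentile(X@u,[0,2,98,100]).round(4),'n',np.percentile(X@n,[0,2,98,100]).round(4))
E
python3 chk.py pics/t13.png
```

```text
u,n 0.5070328131814054 -0.27107904923605985 P [0.5569 0.1429 0.0342] F [ 0.1  0.6 -2.5] [[-0.714, -0.7, -0.005], [-0.7, 0.714, -0.004], [0.006, 0.0, -1.0]] 19.45
456 u [0.6503 0.6542 0.7037 0.7056] n [-0.3214 -0.3193 -0.2296 -0.2284]
```

Call:
{"fn": "carry_out", "kwargs": {
  "rows": [
    {"tx": 0.2, "ty": 0, "tz": 0.1, "yaw": 0},
    {"tx": 0.4, "ty": 0, "tz": 0, "yaw": 0},
    {"tx": 0.4, "ty": 0, "tz": 0, "yaw": 0},
    {"tx": 0.4, "ty": 0, "tz": 0, "yaw": 0},
    {"tx": 0.2, "ty": 0, "tz": 0, "yaw": 0}
  ]
}}

```text
time_s: 20.0
position: [0.5438, 0.131, 0.0323]
tool_rot: [[-0.713, -0.701, -0.007], [-0.701, 0.714, -0.005], [0.008, 0.002, -1.0]]
ft_force: [-0.4, -0.2, -0.9]
grip_width: 0.0153
```

```bash
python3 chk.py pics/t14.png
```

```text
u,n 0.4892758249032158 -0.27106021182230533 P [0.5438 0.131  0.0323] F [-0.4 -0.2 -0.9] [[-0.713, -0.701, -0.007], [-0.701, 0.714, -0.005], [0.008, 0.002, -1.0]] 20.0
496 u [0.6503 0.6535 0.7036 0.7056] n [-0.3214 -0.3193 -0.2298 -0.2284]
```

The panel stayed put while the blade drew back 18 mm, so it is resting on the rails. I'll draw the spatula fully out, then raise and turn it.

Call:
{"fn": "carry_out", "kwargs": {
  "rows": [
    {"tx": 1, "ty": 0, "tz": 0, "yaw": 0},
    {"tx": 2, "ty": 0, "tz": 0, "yaw": 0},
    {"tx": 2.2, "ty": 0, "tz": 0, "yaw": 0},
    {"tx": 2.2, "ty": 0, "tz": 0, "yaw": 0},
    {"tx": 2.2, "ty": 0, "tz": 0, "yaw": 0},
    {"tx": 2.2, "ty": 0, "tz": 0, "yaw": 0},
    {"tx": 2.2, "ty": 0, "tz": 0, "yaw": 0},
    {"tx": 1.5, "ty": 0, "tz": 0, "yaw": 0},
    {"tx": 0, "ty": 0, "tz": -2, "yaw": 0},
    {"tx": 0, "ty": 0, "tz": -2, "yaw": 0},
    {"tx": 1.5, "ty": -1, "tz": 0, "yaw": 0}
  ]
}}

```text
time_s: 21.15
position: [0.42, -0.0012, 0.0754]
tool_rot: [[-0.712, -0.702, -0.007], [-0.702, 0.712, -0.005], [0.008, 0.001, -1.0]]
ft_force: [-0.1, 0.4, -1.7]
grip_width: 0.015
```

Call:
{"fn": "carry_out", "kwargs": {
  "rows": [
    {"tx": 0, "ty": 0, "tz": 0, "yaw": 0.1},
    {"tx": 0, "ty": 0, "tz": 0, "yaw": 0.14},
    {"tx": 0, "ty": 0, "tz": 0, "yaw": 0.14},
    {"tx": 0, "ty": 0, "tz": 0, "yaw": 0.14},
    {"tx": 0, "ty": 0, "tz": 0, "yaw": 0.14},
    {"tx": 0, "ty": 0, "tz": 0, "yaw": 0.06},
    {"tx": 0, "ty": 0, "tz": 0, "yaw": 0}
  ]
}}

```text
time_s: 21.85
position: [0.4166, -0.0041, 0.0769]
tool_rot: [[-1.0, -0.026, -0.004], [-0.026, 1.0, -0.007], [0.004, -0.007, -1.0]]
ft_force: [0.7, 0.3, -1.2]
grip_width: 0.0149
```

```bash
python3 chk.py pics/t15.png; python3 -c "
from h import *
plan(.42,.0,.012,96)"
```

```text
u,n 0.304309414501136 -0.2846190245455586 P [ 0.4166 -0.0041  0.0769] F [ 0.7  0.3 -1.2] [[-1.0, -0.026, -0.004], [-0.026, 1.0, -0.007], [0.004, -0.007, -1.0]] 21.85
495 u [0.6503 0.6536 0.7036 0.7056] n [-0.3214 -0.3194 -0.2298 -0.2284]
t 21.9 P [ 0.4166 -0.004   0.0769] yaw_y 91.57 q6 -107.9 F [ 0.4 -0.4 -1. ] w 0.0152
shift cm [-0.38  0.44  6.48] turn about z rad -0.077 (alt 3.064 )
```

Call:
{"fn": "carry_out", "kwargs": {
  "rows": [
    {"tx": 0, "ty": 0, "tz": 2.5, "yaw": 0},
    {"tx": 0, "ty": 0, "tz": 2.5, "yaw": 0},
    {"tx": 0, "ty": 0, "tz": 1.5, "yaw": 0},
    {"tx": 0, "ty": 0, "tz": 0, "yaw": 0}
  ]
}}

```text
time_s: 22.3
position: [0.4167, -0.0051, 0.0109]
tool_rot: [[-0.999, -0.035, -0.0], [-0.035, 0.999, -0.008], [0.001, -0.008, -1.0]]
ft_force: [-0.5, 1.0, -0.9]
grip_width: 0.015
```

Call:
{"fn": "carry_out", "kwargs": {
  "rows": [
    {"tx": 0, "ty": 0, "tz": 0.3, "yaw": 0},
    {"tx": 0, "ty": 0, "tz": 0.3, "yaw": 0},
    {"tx": 0, "ty": 0, "tz": 0.1, "yaw": 0},
    {"tx": 0, "ty": 0, "tz": 0, "yaw": 0}
  ]
}}

```text
time_s: 22.7
position: [0.4176, -0.0056, 0.0053]
tool_rot: [[-0.999, -0.038, 0.003], [-0.038, 0.999, -0.009], [-0.003, -0.009, -1.0]]
ft_force: [0.2, -0.0, -1.3]
grip_width: 0.0152
```

Call:
{"fn": "carry_out", "kwargs": {
  "rows": [
    {"tx": 0, "ty": 0, "tz": 0.2, "yaw": 0},
    {"tx": 0, "ty": 0, "tz": 0.15, "yaw": 0},
    {"tx": 0, "ty": 0, "tz": 0, "yaw": 0}
  ]
}}

```text
time_s: 23.0
position: [0.4183, -0.0057, 0.0025]
tool_rot: [[-0.999, -0.038, 0.005], [-0.038, 0.999, -0.01], [-0.005, -0.01, -1.0]]
ft_force: [-0.6, -1.3, 1.1]
grip_width: 0.0147
```

Call:
{"fn": "carry_out", "kwargs": {
  "rows": [
    {"tx": 0, "ty": 0, "tz": 0, "yaw": 0},
    {"tx": 0, "ty": 0, "tz": 0, "yaw": 0},
    {"tx": 0, "ty": 0, "tz": 0, "yaw": 0},
    {"tx": 0, "ty": 0, "tz": 0, "yaw": 0}
  ],
  "jaw": -0.3
}}

```text
time_s: 23.4
position: [0.4186, -0.0058, 0.0027]
tool_rot: [[-0.999, -0.038, 0.006], [-0.038, 0.999, -0.01], [-0.006, -0.01, -1.0]]
ft_force: [0.7, 0.3, 0.6]
grip_width: 0.0554
```

Call:
{"fn": "carry_out", "kwargs": {
  "rows": [
    {"tx": 0, "ty": 0, "tz": -1, "yaw": 0},
    {"tx": 0, "ty": 0, "tz": -3, "yaw": 0},
    {"tx": 0, "ty": 0, "tz": -5, "yaw": 0},
    {"tx": 0, "ty": 0, "tz": -5, "yaw": 0},
    {"tx": 0, "ty": 0, "tz": -5, "yaw": 0},
    {"tx": 0, "ty": 0, "tz": -5, "yaw": 0},
    {"tx": 0, "ty": 0, "tz": -5, "yaw": 0},
    {"tx": 0, "ty": 0, "tz": -3, "yaw": 0},
    {"tx": 0, "ty": 0, "tz": 0, "yaw": 0}
  ]
}}

```text
time_s: 24.3
position: [0.4152, -0.0024, 0.3302]
tool_rot: [[-0.999, -0.038, 0.004], [-0.038, 0.999, -0.009], [-0.003, -0.009, -1.0]]
ft_force: [0.4, -0.1, 0.3]
grip_width: 0.0555
```

Run:
```python
from h import *
# lug target in robot frame: top-frame (0.6115,0.192)+(-.001,.007)
plan(.6105,.199,.34,134.6)
print(env.observe()['q'].round(1))
```

```text
t 24.3 P [ 0.4152 -0.0024  0.3302] yaw_y 92.18 q6 -108.7 F [ 0.4 -0.1  0.3] w 0.0555
shift cm [-20.29  19.37  -1.09] turn about z rad -0.74 (alt 2.401 )
[ -16.5    3.7   77.9   -0.4   98.  -108.7]
```

The spatula is laid down and released. Next I'll go above the sash lug with the jaws shut and push the sash down from on top.

Call:
{"fn": "carry_out", "kwargs": {
  "rows": [
    {"tx": -2.54, "ty": 2.4, "tz": -0.1, "yaw": 0},
    {"tx": -2.54, "ty": 2.4, "tz": -0.1, "yaw": 0},
    {"tx": -2.54, "ty": 2.4, "tz": -0.1, "yaw": 0},
    {"tx": -2.54, "ty": 2.4, "tz": -0.1, "yaw": 0},
    {"tx": -2.54, "ty": 2.4, "tz": -0.1, "yaw": 0},
    {"tx": -2.54, "ty": 2.4, "tz": -0.1, "yaw": 0},
    {"tx": -2.54, "ty": 2.4, "tz": -0.1, "yaw": 0},
    {"tx": -2.54, "ty": 2.4, "tz": -0.1, "yaw": 0},
    {"tx": 0, "ty": 0, "tz": 0, "yaw": 0}
  ],
  "jaw": 1
}}

```text
time_s: 25.2
position: [0.6166, 0.205, 0.3266]
tool_rot: [[-0.999, -0.035, -0.009], [-0.035, 0.999, -0.011], [0.009, -0.011, -1.0]]
ft_force: [0.5, -0.4, -0.4]
grip_width: -0.0
```

Call:
{"fn": "carry_out", "kwargs": {
  "rows": [
    {"tx": 0, "ty": 0, "tz": 0, "yaw": -0.124},
    {"tx": 0, "ty": 0, "tz": 0, "yaw": -0.124},
    {"tx": 0, "ty": 0, "tz": 0, "yaw": -0.124},
    {"tx": 0, "ty": 0, "tz": 0, "yaw": -0.124},
    {"tx": 0, "ty": 0, "tz": 0, "yaw": -0.124},
    {"tx": 0, "ty": 0, "tz": 0, "yaw": -0.12},
    {"tx": 0, "ty": 0, "tz": 0, "yaw": 0}
  ]
}}

```text
time_s: 25.9
position: [0.6148, 0.2034, 0.3181]
tool_rot: [[-0.694, -0.72, -0.023], [-0.72, 0.694, -0.014], [0.026, 0.007, -1.0]]
ft_force: [-0.1, -0.4, -0.4]
grip_width: -0.0
```

Run:
```python
from h import *
plan(.611,.197,.31,134)
```

```text
t 25.9 P [0.6148 0.2034 0.3181] yaw_y 136.03 q6 -128.1 F [-0.1 -0.4 -0.4] w -0.0
shift cm [ 0.7  -0.17  0.82] turn about z rad 0.035 (alt -3.106 )
```

Call:
{"fn": "carry_out", "kwargs": {
  "rows": [
    {"tx": 0.35, "ty": -0.1, "tz": 0, "yaw": 0.02},
    {"tx": 0.35, "ty": -0.07, "tz": 0, "yaw": 0.015},
    {"tx": -0.03, "ty": 0, "tz": 1, "yaw": 0},
    {"tx": -0.03, "ty": 0, "tz": 1, "yaw": 0},
    {"tx": -0.02, "ty": 0, "tz": 0.6, "yaw": 0},
    {"tx": -0.02, "ty": 0, "tz": 0.6, "yaw": 0}
  ]
}}

```text
time_s: 26.5
position: [0.61, 0.196, 0.2827]
tool_rot: [[-0.728, -0.685, -0.025], [-0.685, 0.728, -0.015], [0.028, 0.006, -1.0]]
ft_force: [-0.1, -0.4, 0.2]
grip_width: 0.0
```

Call:
{"fn": "carry_out", "kwargs": {
  "rows": [
    {"tx": -0.02, "ty": 0, "tz": 0.6, "yaw": 0},
    {"tx": -0.02, "ty": 0, "tz": 0.6, "yaw": 0}
  ]
}}

```text
time_s: 26.7
position: [0.6099, 0.1963, 0.2692]
tool_rot: [[-0.728, -0.685, -0.025], [-0.685, 0.728, -0.015], [0.029, 0.007, -1.0]]
ft_force: [0.4, 0.1, 0.0]
grip_width: -0.0004
```

Call:
{"fn": "carry_out", "kwargs": {
  "rows": [
    {"tx": -0.02, "ty": 0, "tz": 0.6, "yaw": 0},
    {"tx": -0.02, "ty": 0, "tz": 0.6, "yaw": 0}
  ]
}}

```text
time_s: 26.9
position: [0.6099, 0.1964, 0.2565]
tool_rot: [[-0.728, -0.685, -0.025], [-0.685, 0.728, -0.015], [0.028, 0.006, -1.0]]
ft_force: [-0.9, -0.5, 4.4]
grip_width: -0.0002
```

Contact at z = 0.2565 with 4.4 N. I'll keep pushing down.

Call:
{"fn": "carry_out", "kwargs": {
  "rows": [
    {"tx": -0.03, "ty": 0, "tz": 1, "yaw": 0},
    {"tx": -0.03, "ty": 0, "tz": 1, "yaw": 0},
    {"tx": -0.03, "ty": 0, "tz": 1, "yaw": 0},
    {"tx": -0.03, "ty": 0, "tz": 1, "yaw": 0}
  ]
}}

```text
time_s: 27.3
position: [0.61, 0.1964, 0.215]
tool_rot: [[-0.728, -0.685, -0.022], [-0.685, 0.728, -0.015], [0.026, 0.004, -1.0]]
ft_force: [-0.1, -1.6, 4.2]
grip_width: -0.0001
```

Call:
{"fn": "carry_out", "kwargs": {
  "rows": [
    {"tx": -0.03, "ty": 0, "tz": 1, "yaw": 0},
    {"tx": -0.03, "ty": 0, "tz": 1, "yaw": 0},
    {"tx": -0.03, "ty": 0, "tz": 1, "yaw": 0},
    {"tx": -0.02, "ty": 0, "tz": 0.6, "yaw": 0}
  ]
}}

```text
time_s: 27.7
position: [0.61, 0.1964, 0.1749]
tool_rot: [[-0.728, -0.685, -0.022], [-0.685, 0.729, -0.015], [0.027, 0.004, -1.0]]
ft_force: [0.8, -2.2, 4.7]
grip_width: 0.0
```

Call:
{"fn": "carry_out", "kwargs": {
  "rows": [
    {"tx": -0.02, "ty": 0, "tz": 0.6, "yaw": 0},
    {"tx": -0.02, "ty": 0, "tz": 0.5, "yaw": 0}
  ]
}}

```text
time_s: 27.9
position: [0.61, 0.1964, 0.1626]
tool_rot: [[-0.728, -0.685, -0.023], [-0.685, 0.729, -0.016], [0.027, 0.004, -1.0]]
ft_force: [-1.5, -1.5, 3.4]
grip_width: -0.0001
```

Call:
{"fn": "carry_out", "kwargs": {
  "rows": [
    {"tx": -0.01, "ty": 0, "tz": 0.4, "yaw": 0},
    {"tx": -0.01, "ty": 0, "tz": 0.4, "yaw": 0}
  ]
}}

```text
time_s: 28.1
position: [0.61, 0.1964, 0.1539]
tool_rot: [[-0.728, -0.685, -0.023], [-0.685, 0.729, -0.016], [0.027, 0.004, -1.0]]
ft_force: [-0.9, -1.4, 4.1]
grip_width: 0.0001
```

Call:
{"fn": "carry_out", "kwargs": {
  "rows": [
    {"tx": 0, "ty": 0, "tz": 0.3, "yaw": 0},
    {"tx": 0, "ty": 0, "tz": 0.3, "yaw": 0}
  ]
}}

```text
time_s: 28.3
position: [0.6103, 0.1963, 0.1523]
tool_rot: [[-0.728, -0.685, -0.018], [-0.685, 0.729, -0.015], [0.024, 0.001, -1.0]]
ft_force: [-9.7, -2.6, 27.8]
grip_width: -0.0001
```

Call:
{"fn": "carry_out", "kwargs": {
  "rows": [
    {"tx": 0, "ty": 0, "tz": 0.2, "yaw": 0},
    {"tx": 0, "ty": 0, "tz": 0.2, "yaw": 0}
  ]
}}

```text
time_s: 28.5
position: [0.6103, 0.1964, 0.1524]
tool_rot: [[-0.728, -0.685, -0.013], [-0.685, 0.728, -0.015], [0.02, -0.002, -1.0]]
ft_force: [-3.9, -1.9, 13.5]
grip_width: 0.0001
```

There is a firm stop at z = 0.1524 (28 N), about 105 mm below first contact, which is the sash's travel. I'll back off and check.

Call:
{"fn": "carry_out", "kwargs": {
  "rows": [
    {"tx": 0, "ty": 0, "tz": -1, "yaw": 0},
    {"tx": 0, "ty": 0, "tz": -3, "yaw": 0},
    {"tx": 0, "ty": 0, "tz": -5, "yaw": 0},
    {"tx": 0, "ty": 0, "tz": -5, "yaw": 0},
    {"tx": 0, "ty": 0, "tz": -4, "yaw": 0},
    {"tx": 4, "ty": -1, "tz": 0, "yaw": 0},
    {"tx": 4, "ty": -2, "tz": 0, "yaw": 0},
    {"tx": 4, "ty": -2, "tz": 0, "yaw": 0},
    {"tx": 4, "ty": -3, "tz": 0, "yaw": 0},
    {"tx": 3, "ty": -3, "tz": 0, "yaw": 0},
    {"tx": 3, "ty": -3, "tz": 0, "yaw": 0}
  ]
}}

```text
time_s: 29.6
position: [0.5488, -0.0539, 0.3454]
tool_rot: [[-0.72, -0.694, -0.007], [-0.694, 0.72, -0.011], [0.013, -0.003, -1.0]]
ft_force: [1.3, 0.1, -0.0]
grip_width: -0.0003
```

```bash
python3 chk.py pics/t16.png
python3 - <<'E'
from h import *
sc,ps=grab('scene','pics/s16.png');t=cv2.imread('pics/t16.png')[:,:,::-1]
o=np.zeros((600,800,3),np.uint8)
o[:330,:400]=cv2.resize(sc[110:300,310:540],(400,330),interpolation=cv2.INTER_CUBIC)
o[:330,400:]=cv2.resize(t[130:230,165:285],(400,330),interpolation=cv2.INTER_CUBIC)
o[330:,:360]=cv2.resize(sc,(360,270)); o[330:,400:760]=cv2.resize(t,(360,270))
cv2.imwrite('pics/c16.png',o[:,:,::-1])
print(proj(ps,[.611,.199,.18]))
E
```

```text
u,n 0.36801152843831986 -0.4107285132601455 P [ 0.5488 -0.0539  0.3454] F [ 1.3  0.1 -0. ] [[-0.72, -0.694, -0.007], [-0.694, 0.72, -0.011], [0.013, -0.003, -1.0]] 29.6
880 u [0.6119 0.6163 0.7027 0.7056] n [-0.3229 -0.3196 -0.2293 -0.2238]
[437.01889012 192.01424065]
```

View pics/c16.png

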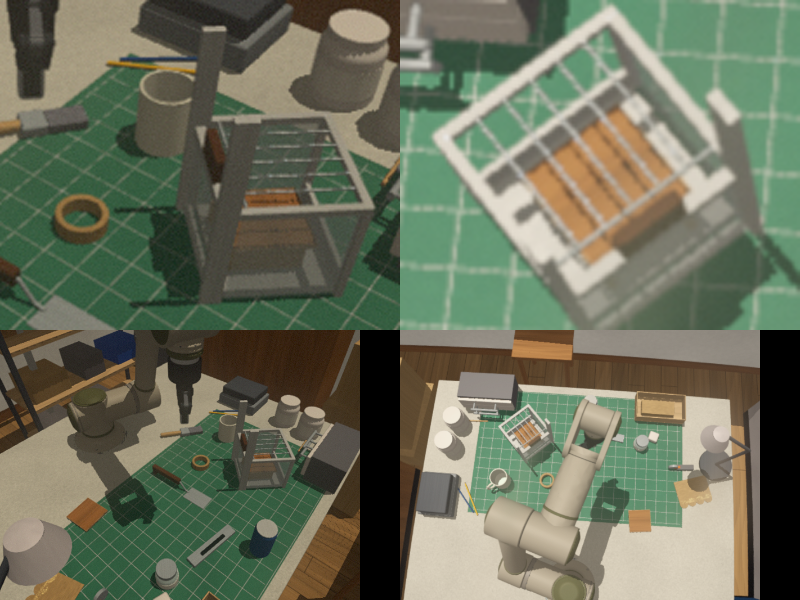

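The sash is down: the lug is now low at (215,150) in the scene crop, and it was at the post tops before. The panel lies between the rack sides and the spatula lies flat at (60,310). The mug, tape and jar look unmoved. One numeric check of squareness and centring follows.

Run:
```python
from h import *
import pickle
p=pickle.load(open('t12.pkl','rb')); t=cv2.imread('pics/t16.png')[:,:,::-1]
i=t.astype(int)[150:220,185:260]; m=((i[:,:,0]-i[:,:,2])>45)&(i[:,:,0]>115)
m=cv2.morphologyEx(m.astype(np.uint8),cv2.MORPH_CLOSE,np.ones((5,5)))
n_,l,st,_=cv2.connectedComponentsWithStats(m);k=1+st[1:,4].argmax()
q=np.argwhere(l==k)[:,::-1]+[185,150]
X=np.array([onz(p,*a,.06)[:2] for a in q])
r=cv2.minAreaRect((X*1000).astype(np.float32));print(len(q),r,cv2.boxPoints(r).round(0).tolist())
a=np.radians(42.6);R=np.array([[np.cos(a),np.sin(a)],[-np.sin(a),np.cos(a)]]);Y=X@R.T
for lo in np.arange(.61,.705,.012):
    s=Y[(Y[:,0]>=lo)&(Y[:,0]<lo+.012)][:,1]
    if len(s): print(round(lo,3),np.percentile(s,[1,99]).round(4),s.mean().round(4))
for lo in np.arange(-.33,-.22,.012):
    s=Y[(Y[:,1]>=lo)&(Y[:,1]<lo+.012)][:,0]
    if len(s): print('n',round(lo,3),np.percentile(s,[1,99]).round(4))
```

```text
1216 ((669.312255859375, 243.52603149414062), (94.81303405761719, 99.5080795288086), 43.33108901977539) [[601.0, 247.0], [669.0, 175.0], [738.0, 240.0], [670.0, 312.0]]
0.61 [-0.3225 -0.2256] -0.2738
0.622 [-0.3211 -0.2276] -0.2745
0.634 [-0.3228 -0.2305] -0.277
0.646 [-0.3206 -0.2298] -0.2752
0.658 [-0.3211 -0.2295] -0.2746
0.67 [-0.3216 -0.2292] -0.2753
0.682 [-0.3208 -0.2295] -0.2752
0.694 [-0.321  -0.2292] -0.2757
n -0.33 [0.613  0.7005]
n -0.318 [0.6119 0.7037]
n -0.306 [0.6113 0.7038]
n -0.294 [0.6124 0.7043]
n -0.282 [0.6113 0.7033]
n -0.27 [0.6108 0.7035]
n -0.258 [0.6135 0.701 ]
n -0.246 [0.6119 0.7034]
n -0.234 [0.6115 0.7023]
```

```bash
python3 -c "
from rig import env
print(env.observe()['qvel'].round(2)); print(env.close_job())"
```

```text
[ 4.77 -0.15  0.26  1.74  0.47  3.81]
the job is handed in; nothing more can be done
None
```

I did all the steps in the order asked and handed the job in at about 29.7 s of the 72 s allowed; no verdict is reported back.

I slid the spatula's blade under the panel against the straightedge, lifted it, carried it into the cabinet and set it on the two rails. I then drew the spatula out, laid it on the table, and pushed the sash down to its stop.

**Last checks**
- **Panel:** it stayed put while the blade was drawn out. Its sides are parallel to the cabinet within about 1°, and it is within about 2 mm of centre sideways.
- **Panel depth:** about 5 mm uncertain. The back bar and the sash lug put the panel 0–5 mm from centre. The far rail ends, as I read them in an early picture, would put it about 11 mm too far in; I trusted the first two.
- **Sash:** firm stop at 28 N after about 105 mm of travel, and the picture shows it down.
- **Other things:** the spatula lies flat, and the mug, tape roll and jar look unmoved in the last picture. I did not measure them.

**What went wrong or disagreed**
- **First grasp:** it closed just above the handle, because the fingertips stood about 25 mm higher than the reported pose implied. A lower second try held.
- **Grip opening:** it read 3 mm short, 15 mm on the 18 mm handle.
- **Cameras:** the top and wrist cameras differed by about 6 mm in y, so I did the final alignment within the top picture alone.
- **At hand-in:** the arm was still drifting slightly, clear of everything.

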